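Load the reference mirrors into the three-point alignment jig

TASK

Draw the jig's clamp bar fully back by its red handle, then take each reference mirror from the drying mat, set it face up on the jig just short of the nest of its own colour and nudge it gently under the two caps until it rests against both pins. When all of today's mirrors are home and released, slide the clamp bar fully forward so that its sprung tips hold them against the pins, then press the yellow button fully down to start the alignment check and let it go. Handle the mirrors gently, and leave the bottles and the tube rack where they stand.

Things in the scene. Friction and masses are not known exactly. Their poses are not given: they have to be found in the camera images.
- blue_mirror (a point): centre (half-way up) of the blue-banded reference mirror: a round dark metal cell 56 mm in diameter and 30 mm high with a blue band and rim and a silver glass face on top, about 0.2 kg, lying face up on the mat at first; z axis up through the face. Fragile: grip it with 40 N at most (the fingers' forces on it, added up, must stay under 90 N). None if it is absent today
- mirror_blue: the same blue mirror as a body; origin at the centre of its underside
- blue_seat (a point): centre of the blue mirror when home in the blue nest, 15 mm above the jig's flat top. x axis points from the clamp towards the pins, z up. Home, the mirror's side touches both pins. The pin caps overhang its rim, so it cannot be lowered straight in: set it on the jig 20 to 35 mm short of home (towards seat -x) and slide it in along +x
- nest_blue: the blue nest, fixed on the jig: a blue patch and two steel pins (12 mm diameter) at x = +19.5, y = +/-27.9 mm, each with a blue cap of 20 mm diameter 34 to 40 mm above the jig's top. Origin on the jig's top below the seat. The three nests stand 110 mm apart in a row, in an order that changes
- orange_mirror (a point): centre (half-way up) of the orange-banded reference mirror: a round dark metal cell 56 mm in diameter and 30 mm high with an orange band and rim and a silver glass face on top, about 0.2 kg, lying face up on the mat at first; z axis up through the face. Fragile: grip it with 40 N at most (the fingers' forces on it, added up, must stay under 90 N). None if it is absent today
- mirror_orange: the same orange mirror as a body; origin at the centre of its underside
- orange_seat (a point): centre of the orange mirror when home in the orange nest, 15 mm above the jig's flat top. x axis points from the clamp towards the pins, z up. Home, the mirror's side touches both pins. The pin caps overhang its rim, so it cannot be lowered straight in: set it on the jig 20 to 35 mm short of home (towards seat -x) and slide it in along +x
- nest_orange: the orange nest, fixed on the jig: an orange patch and two steel pins (12 mm diameter) at x = +19.5, y = +/-27.9 mm, each with an orange cap of 20 mm diameter 34 to 40 mm above the jig's top. Origin on the jig's top below the seat. The three nests stand 110 mm apart in a row, in an order that changes
- green_mirror (a point): centre (half-way up) of the green-banded reference mirror: a round dark metal cell 56 mm in diameter and 30 mm high with a green band and rim and a silver glass face on top, about 0.2 kg, lying face up on the mat at first; z axis up through the face. Fragile: grip it with 40 N at most (the fingers' forces on it, added up, must stay under 90 N). None if it is absent today
- mirror_green: the same green mirror as a body; origin at the centre of its underside
- green_seat (a point): centre of the green mirror when home in the green nest, 15 mm above the jig's flat top. x axis points from the clamp towards the pins, z up. Home, the mirror's side touches both pins. The pin caps overhang its rim, so it cannot be lowered straight in: set it on the jig 20 to 35 mm short of home (towards seat -x) and slide it in along +x
- nest_green: the green nest, fixed on the jig: a green patch and two steel pins (12 mm diameter) at x = +19.5, y = +/-27.9 mm, each with a green cap of 20 mm diameter 34 to 40 mm above the jig's top. Origin on the jig's top below the seat. The three nests stand 110 mm apart in a row, in an order that changes
- jig: the aluminium jig plate, 305 mm (x) by 340 mm (y), 15 mm thick, fixed on the bench; origin on its underside below the middle seat; the plate runs from x = -195 to +110 mm. x axis from clamp to pins. The three seats lie at x = 0, y = -110, 0 and +110 mm
- clamp_handle (a point): grip point of the clamp bar's red handle: an upright plate 16 mm thick along jig x, 50 mm wide along y, its top 20 mm above this point, which is 60 mm above the jig's top; pinch it across its thickness from above. The low grey bar (27 mm high, 316 mm long) lies 15 to 35 mm in front (+x) of it, and three sprung rubber tips, in line with the seats, end 60 mm in front
- clamp (a joint): how far the clamp bar is drawn back from home along jig -x: 0 = fully forward (each tip then bears on a seated mirror, pressed in 3 mm, with about 2 N), 0.09 m = fully back. It slides with about 8 N of friction and stays where it is left
- amber_bottle: bystander: amber reagent bottle with black cap, 70 mm diameter, 130 mm high; origin under its centre
- wash_bottle: bystander: white wash bottle with bent spout, 64 mm diameter, 180 mm high; origin under its centre
- tube_rack: bystander: rack of orange-capped tubes, 80 by 160 mm, 94 mm high; origin under its centre
- mat: blue drying mat, 280 (x) by 300 (y) mm, 3 mm thick, fixed on the bench; origin under its centre
- start_top (a point): middle of the top of the yellow start button (30 mm diameter, in a black housing) on the jig's far side, 80 mm beyond the middle seat; pressed straight down
- start (a joint): how far the start button is pressed: 0 = up, 0.006 m = fully down, which takes about 5 N; it springs back

How it is judged:
On the way, in this order (a step that is already met when the one before it is completed fails the run):
1. the clamp bar is drawn fully back (value of joint clamp above 0.08 m), for 0.2 s.
2. every mirror is home against the pins of its own nest and let go, with the clamp bar still back (value of joint clamp above 0.06 m and distance between blue_mirror and blue_seat below 0.0025 m and distance between orange_mirror and orange_seat below 0.0025 m and distance between green_mirror and green_seat below 0.0025 m and angle between each of blue_mirror, orange_mirror, green_mirror's own z axis and vertical below 0.08 rad and contact force between the fingers and mirror_blue below 0.1 N and contact force between the fingers and mirror_orange below 0.1 N and contact force between the fingers and mirror_green below 0.1 N), for 0.3 s.
3. with the clamp fully forward on the seated mirrors, the start button is pressed down (value of joint clamp below 0.003 m and distance between blue_mirror and blue_seat below 0.0025 m and distance between orange_mirror and orange_seat below 0.0025 m and distance between green_mirror and green_seat below 0.0025 m and value of joint start above 0.0045 m), for 0.05 s.
At the end, for the whole second after the job is handed in: The clamp bar is within 3 mm of fully forward; every mirror present lies face up, at rest, its centre within 2.5 mm of the seat of its own colour, with a clamp tip bearing on it (over 0.3 N). The start button is up again (value of joint clamp below 0.003 m and distance between blue_mirror and blue_seat below 0.0025 m and distance between orange_mirror and orange_seat below 0.0025 m and distance between green_mirror and green_seat below 0.0025 m and angle between each of blue_mirror, orange_mirror, green_mirror's own z axis and vertical below 0.08 rad and linear speed of each of mirror_blue, mirror_orange, mirror_green below 0.02 m/s and contact force between each of mirror_blue, mirror_orange, mirror_green and clamp above 0.3 N and value of joint start below 0.002 m); the robot touches nothing.
It fails at once if a mirror is squeezed or pushed with more than 90 N by the fingers (all their contacts added up) (contact force between the fingers and mirror_blue above 90 N or contact force between the fingers and mirror_orange above 90 N or contact force between the fingers and mirror_green above 90 N).
It fails at once if the clamp bar presses a mirror with more than 40 N (contact force between clamp and mirror_blue above 40 N or contact force between clamp and mirror_orange above 40 N or contact force between clamp and mirror_green above 40 N).
It fails at once if a bottle or the tube rack is moved more than 30 mm (distance of any of amber_bottle, wash_bottle, tube_rack from where it was at the start of the episode above 0.03 m).
Of mirror_blue, mirror_orange, mirror_green only 2 to 3 are there at a start; the rules pass over those that are not, and their reading is None.
At some moment in a run one of mirror_blue, mirror_orange, mirror_green may be knocked a few centimetres aside while the robot is not near it.
It also fails if it takes over 210 s, if anything falls off the work surface, if the arm or the gripper's body presses on something with over 40 N, if the wrist force passes 120 N, or if a joint passes its speed limit or range.

ROBOT

A 7-joint arm with a two-finger parallel gripper is mounted at the origin on the work surface. World frame = base frame: x ahead of the robot, y to its left, z up, the work surface at z = 0. Lengths are in m, angles in rad, forces in N, time in s.
With the tool pointing down it reaches from about 0.35 to 0.775 m from the base axis. Payload 3.1 kg.
Tool frame: the origin (TCP) lies at the very end of the fingers, on their centre line; the grasp point (between the pads) lies 19 mm behind it; z points along the fingers, y is the direction in which the jaws open and shut (so a half turn about z gives the same grasp; the last joint's range is limited). The gripper opens to 85 mm and grips with 20 to 120 N. Pads are 22 mm wide; open, the fingers measure 114 mm over their backs; the gripper's body (76 mm by 85 mm) begins 54 mm behind the grasp point. The pads swing forward as they close: fully open they stand 13 mm farther back than shut.
Start: joints at [-1.209, 0.311, 0.014, 1.512, -0.004, 1.319, -0.027], TCP at [0.216, 0.506, 0.231] pointing down, gripper open.
Joint ranges: [-2.7, 2.7], [-0.3, 1.91], [-1.27, 1.3], [0.12, 2.57], [-1.44, 4.58], [0.2, 2.03], [-3.05, 3.05]. Speed limits (rad/s): [2.79, 2.79, 3.14, 3.14, 3.14, 3.14, 3.14].

INTERFACE

Orientations are given as a unit quaternion [w, x, y, z].
In Python, from bench import robot gives the robot as it stands. The module is installed in compiled form; this text tells all that it offers.
- The arm moves only by the tool play_rows, never from a script. Its argument "rows" is a list that holds one entry, the list of rows, each a list of 7 numbers: the finger opening in cm, from 0 to 8.54, then the shift along the tool's x, y, z in cm, then the turn, a rotation vector about the tool's x, y, z in degrees. In form: [[[hand, x, y, z, ax, ay, az], ...]]. A call has 1 to 20 rows; each row is the pose to reach, as a shift and turn from the pose commanded when the call began, along the tool's axes at that moment; what a row does not reach only later rows make up. A row lasts 1/8 s, in which the tool goes at most 62.5 mm and 10.7 degrees, less where a joint would pass 70% of its speed; a pose out of reach is approached as far as the arm can. A call with a gripper value outside its range is refused whole. The fingers move at their own pace and stop on an object; "force" is the grip in N (left out, the last holds). Time passes only in rows, so rows that repeat a pose let the fingers close. It gives the time, the measured TCP pose, the force and the opening at its end, in the units of the state.
- robot.observe(): the state, without advancing time (a new reading comes with each control period).
- robot.get_image(name): name is "side" or "top" or "wrist"; returns (picture, depth): 400x640x3 uint8, red, green, blue; 400x640 float32, m along the optical axis (not along the pixel's ray), 0 where there is no reading.
- robot.get_calibration(name): a dict with "fovy" (degrees; the focal length in pixels is half the picture's height over the tangent of half this angle, whatever the lens; pixels are square), "cx", "cy" (the principal point, pixels), "R" (3x3) and "t" (3): a world point X has camera coordinates R X + t; the wrist camera has in their place "mount" (4x4, takes a point from camera to tool coordinates, whose origin is the TCP and whose axes are the flange's). Camera axes: x right, y down, z forward; pixel columns grow to the right and rows downward; lengths in m; the calibration is good to about 2 mm. A picture is of the moment at which its call begins: read the wrist's pose just before it. get_calibration takes no time and is no camera call.
- robot.hand_in(): hands the job in, once; it reports no verdict.
The state is a dict: "clock": time; "qpos": joint angles; "qd": joint speeds; "joint_efforts": joint torques, N m; "ee_pos": TCP position; "tool_rot": TCP orientation; "ft_force": force on the tool from outside, world axes, zero at the start; "moment": the same for the moment, N m; "gripper_width": opening from 0.0 (shut) to 1.0 (fully open).
Only numpy, scipy, OpenCV 4.12 (cv2) and the standard library are available. Lean on these libraries where they do the work, as an engineer would, in place of code of your own. Each camera call takes 0.05 s, during which the arm holds its last target.

## Working session

There is one attempt and no reset: what is moved stays moved. The work goes in short steps, Python scripts to look and compute and a tool call to move; the robot and the scene stay as the last step left them, time stands still between calls to the robot, and variables do not carry over. Pictures are saved under pics/ and viewed, and the job is handed in when it is done.

Besides the shell and the picture viewer there is one more tool, called after "Request:" by a JSON object that holds its "api" and its "payload", one argument or row to a line. play_rows: Moves the arm, as the interface text tells. Its arguments: {"type":"object","properties":{"rows":{"type":"array","items":{"type":"array","items":{"type":"array","items":{"type":"number"}}}},"force":{"type":"number"}},"required":["rows"]}

```bash
mkdir -p pics; cat > h.py <<'E'
import numpy as np,cv2
from bench import robot
def save(n,im): cv2.imwrite('pics/'+n+'.png',cv2.cvtColor(im,cv2.COLOR_RGB2BGR))
def cal(n):
    c=robot.get_calibration(n); f=200/np.tan(np.radians(c['fovy'])/2); return c,f
def ray(n,u,v,z,pose=None):
    c,f=cal(n)
    d=np.array([(u-c['cx'])/f,(v-c['cy'])/f,1.])
    if 'R' in c:
        R=np.array(c['R']);o=-R.T@np.array(c['t']);d=R.T@d
    else:
        M=np.array(c['mount']);p,Rt=pose;o=Rt@M[:3,3]+p;d=Rt@M[:3,:3]@d
    return o+d*(z-o[2])/d[2]
def q2R(q):
    from scipy.spatial.transform import Rotation as Ro
    return Ro.from_quat([q[1],q[2],q[3],q[0]]).as_matrix()
def pose():
    s=robot.observe(); return np.array(s['ee_pos']),q2R(s['tool_rot'])
E
python3 - <<'E'
from h import *
s=robot.observe();print(s)
print(pose()[1].round(3))
for n in ['top','side','wrist']:
    im,d=robot.get_image(n);save(n+'0',im);print(n,robot.get_calibration(n)); np.save('pics/d_'+n,d)
E
```

```text
{'clock': 0.0, 'qpos': array([-1.20872347,  0.31174521,  0.01396743,  1.51307908, -0.00439079,
        1.31918913, -0.02716488]), 'qd': array([-0.00058504,  0.00064287, -0.00029781, -0.00129977,  0.00155567,
        0.0002717 , -0.00013128]), 'joint_efforts': array([-5.78669528e-05, -3.79911017e+01,  1.45694423e-01, -2.30591708e+01,
        1.21807118e-02,  1.36707330e-02, -1.11491352e-05]), 'ee_pos': array([0.21578069, 0.50510235, 0.2302014 ]), 'tool_rot': array([-1.90877184e-04,  2.00450307e-01,  9.79703142e-01, -1.17973335e-03]), 'ft_force': array([ 0.08531794,  0.54633757, -0.54278874]), 'moment': array([-0.04361095,  0.02139422,  0.00337517]), 'gripper_width': 1.0005412837320928}
[[-0.92   0.393 -0.001]
 [ 0.393  0.92  -0.002]
 [-0.    -0.002 -1.   ]]
top {'fovy': 44.22100322477137, 'cx': 330.0521288656781, 'cy': 207.8198194580109, 'R': array([[-0.02194897, -0.99966343,  0.01383028],
       [-0.99701501,  0.02086239, -0.07433594],
       [ 0.07402239, -0.01542059, -0.99713735]]), 't': array([0.01581836, 0.6308959 , 1.54628356])}
side {'fovy': 50.30563640644561, 'cx': 326.0154972043015, 'cy': 198.46616177400455, 'R': array([[ 0.97069114, -0.24012869, -0.00984493],
       [-0.17150138, -0.6634129 , -0.72833413],
       [ 0.16836267,  0.70867591, -0.68515142]]), 't': array([-0.59143075,  0.18412714,  1.10096283])}
wrist {'fovy': 70.21132687968066, 'cx': 318.55564335626536, 'cy': 200.93863873430527, 'mount': array([[ 7.21635425e-04, -9.45745450e-01, -3.24907716e-01,
         8.38815813e-02],
       [ 9.99999528e-01,  8.93937335e-04, -3.81037680e-04,
        -6.43422428e-04],
       [ 6.50811790e-04, -3.24907287e-01,  9.45745648e-01,
        -1.43475678e-01],
       [ 0.00000000e+00,  0.00000000e+00,  0.00000000e+00,
         1.00000000e+00]])}
```

View pics/top0.png

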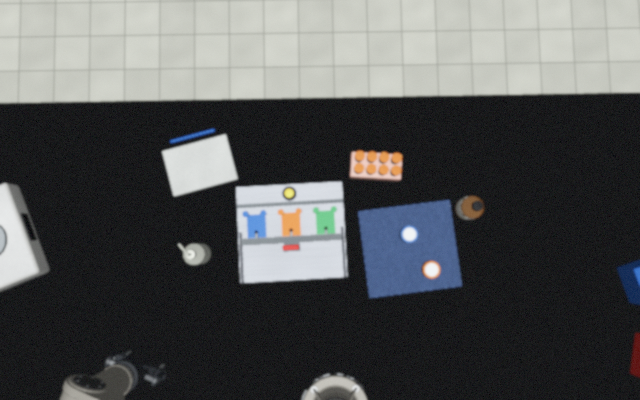

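View pics/side0.png

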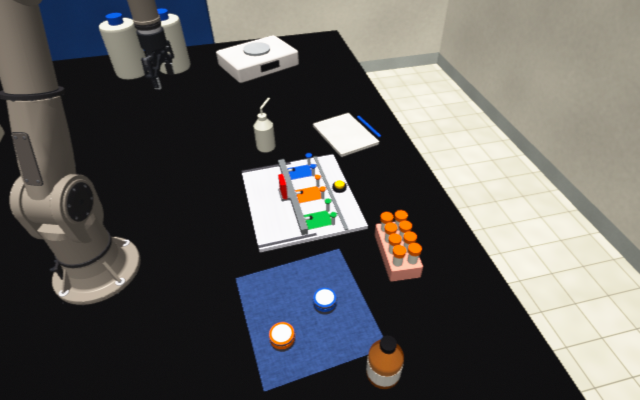

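View pics/wrist0.png

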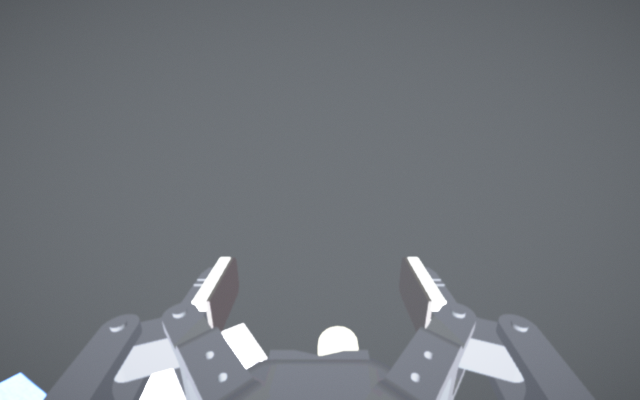

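The top view shows the jig with nests blue, orange, green at (256,225), (290,222), (325,221). The red handle is at (291,247) and the button at (289,193). Two mirrors are on the mat: blue at (410,234) and orange at (431,270), with no green today. The wash bottle is at (195,255), the rack at (376,165) and the amber bottle at (470,208). Next I'll measure them.

```bash
python3 - <<'E'
from h import *
im=cv2.cvtColor(cv2.imread('pics/top0.png'),cv2.COLOR_BGR2RGB)
hsv=cv2.cvtColor(im,cv2.COLOR_RGB2HSV)
def blobs(m,roi,mn=12):
    x0,y0,x1,y1=roi;k=np.zeros_like(m);k[y0:y1,x0:x1]=m[y0:y1,x0:x1]
    n,l,st,c=cv2.connectedComponentsWithStats(k.astype(np.uint8))
    return [(c[i],st[i]) for i in range(1,n) if st[i][4]>=mn]
H,S,V=[hsv[...,i].astype(int) for i in range(3)]
jr=(225,170,355,290)
for nm,m,z,roi in [('yel',(H>20)&(H<35)&(S>110)&(V>100),.04,jr),('red',((H<6)|(H>174))&(S>120)&(V>100),.095,jr),
  ('blue',(H>100)&(H<125)&(S>110)&(V>100),.015,jr),('or',(H>8)&(H<19)&(S>100)&(V>100),.015,jr),('gr',(H>50)&(H<85)&(S>80)&(V>80),.015,jr),
  ('mirrorface',(S<60)&(V>150),.033,(360,200,460,295)),('jig',(S<40)&(V>130),.015,jr)]:
    for c,st in blobs(m,roi): print(nm,c.round(1),st,ray('top',*c,z).round(4))
    if nm=='jig':
        k=np.zeros(m.shape,np.uint8);k[170:290,225:355]=m[170:290,225:355]
        k=cv2.morphologyEx(k,cv2.MORPH_CLOSE,np.ones((25,25)));r=cv2.minAreaRect(np.argwhere(k)[:,::-1].astype(np.float32))
        print(r);print([ray('top',*p,.015).round(4) for p in cv2.boxPoints(r)])
cv2.imwrite('pics/topz.png',cv2.resize(cv2.imread('pics/top0.png')[140:310,225:490],None,fx=3,fy=3,interpolation=cv2.INTER_CUBIC))
E
```

```text
yel [288.6 192.8] [284 188  10  10  78] [0.6802 0.1324 0.04  ]
red [290.4 246.9] [284 245  14   5  58] [0.51   0.1257 0.095 ]
blue [256.  224.5] [244 211  21  26 361] [0.5834 0.2394 0.015 ]
or [290.5 222.6] [279 209  22  27 383] [0.5869 0.1294 0.015 ]
gr [325.  220.6] [314 207  22  27 361] [0.591  0.0193 0.015 ]
mirrorface [409.2 233.7] [403 227  14  14 154] [ 0.5429 -0.2461  0.033 ]
mirrorface [431.4 269.4] [425 263  14  14 156] [ 0.4292 -0.3122  0.033 ]
jig [230.3 175.4] [225 170  13  13 138] [0.7429 0.3204 0.015 ]
jig [291.3 233.4] [ 236  181  112  102 8679] [0.5524 0.1276 0.015 ]
((286.1120910644531, 223.40518188476562), (113.80328369140625, 117.15043640136719), 86.633544921875)
[array([0.7606, 0.3394, 0.015 ]), array([ 0.7755, -0.0371,  0.015 ]), array([ 0.4111, -0.0498,  0.015 ]), array([0.398 , 0.3205, 0.015 ])]
```

View pics/topz.png

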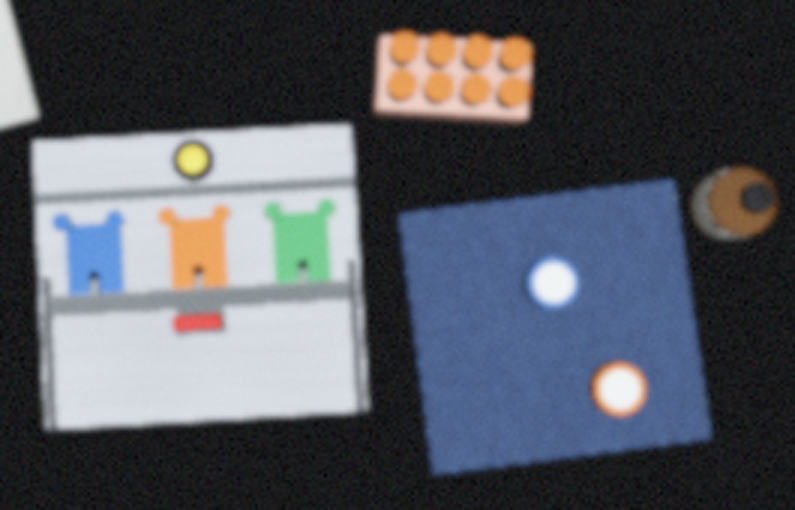

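```bash
cat >> h.py <<'E'
def to(x,y,z,ydeg):
    """print the shift/turn in tool axes (cm,deg) to reach TCP x,y,z pointing down with tool y at heading ydeg (mod 180 nearest)"""
    from scipy.spatial.transform import Rotation as Ro
    p,R=pose(); a=np.radians(ydeg)
    Y=np.array([np.cos(a),np.sin(a),0]);Z=np.array([0,0,-1.]);
    T=np.stack([np.cross(Y,Z),Y,Z],1)
    print('shift cm',(R.T@(np.array([x,y,z])-p)*100).round(2),'rot',np.degrees(Ro.from_matrix(R.T@T).as_rotvec()).round(2))
def st():
    s=robot.observe();p,R=pose();print('t',round(s['clock'],2),'p',p.round(4),'yhead',np.degrees(np.arctan2(R[1,1],R[0,1])).round(2),'f',s['ft_force'].round(1),'w',round(s['gripper_width'],3),'q',s['qpos'].round(2))
E
python3 -c "
from h import *
to(.54,.128,.30,2)"
```

```text
shift cm [-44.63 -21.97  -6.91] rot [-9.000e-02  6.000e-02  6.487e+01]
```

Request:
{"api": "play_rows", "payload": {
  "rows": [
    [[8.5,-4.5,-2.2,-2,0,0,6.5],[8.5,-9,-4.4,-4,0,0,13],[8.5,-13.5,-6.6,-6,0,0,19.5],[8.5,-18,-8.8,-7,0,0,26],[8.5,-22.3,-11,-7,0,0,32.5],[8.5,-26.8,-13.2,-7,0,0,39],[8.5,-31.2,-15.4,-7,0,0,45.5],[8.5,-35.7,-17.6,-7,0,0,52],[8.5,-40.2,-19.8,-7,0,0,58.5],[8.5,-44.6,-22,-7,0,0,65],[8.5,-44.6,-22,-7,0,0,65],[8.5,-44.6,-22,-7,0,0,65],[8.5,-44.6,-22,-7,0,0,65]]
  ]
}}

```text
clock: 1.78
ee_pos: [0.5389, 0.1302, 0.3011]
tool_rot: [-0.001, 0.694, 0.72, 0.0]
ft_force: [-0.8, -0.3, 0.4]
gripper_width: 0.993
```

```bash
python3 - <<'E'
from h import *
st();p=pose();im,d=robot.get_image('wrist');save('w1',im);np.savez('pics/w1',p=p[0],R=p[1],d=d)
im,d=robot.get_image('top');save('t1',im)
E
```

```text
t 1.77 p [0.5389 0.1302 0.3011] yhead 2.07 f [-0.8 -0.3  0.4] w 0.993 q [-0.61  0.31  0.48  1.38 -0.14  1.49 -0.11]
```

View pics/w1.png

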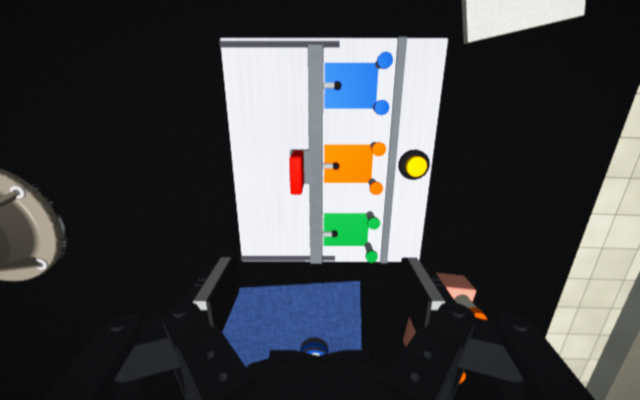

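The wrist view shows six caps near columns 370-385. The handle's top is at about (296,172) and the button at (414,165). I'll fit the jig from the caps.

```bash
cat >> h.py <<'E'
def wl(n):
    z=np.load('pics/'+n+'.npz');im=cv2.cvtColor(cv2.imread('pics/'+n+'.png'),cv2.COLOR_BGR2RGB);return im,(z['p'],z['R'])
def shot(n):
    p=pose();im,d=robot.get_image('wrist');save(n,im);np.savez('pics/'+n,p=p[0],R=p[1],d=d)
def hs(im):
    h=cv2.cvtColor(im,cv2.COLOR_RGB2HSV);return [h[...,i].astype(int) for i in range(3)]
E
python3 - <<'E'
from h import *
im,P=wl('w1');z=cv2.resize(im[20:280,210:460],None,fx=3,fy=2.3*3/2.3,interpolation=cv2.INTER_CUBIC)
z=cv2.resize(im[30:230,280:460],None,fx=3,fy=3,interpolation=cv2.INTER_CUBIC)
save('w1z',z)
H,S,V=hs(im)
r=(((H<6)|(H>174))&(S>120)&(V>60)).astype(np.uint8)
n,l,stt,c=cv2.connectedComponentsWithStats(r)
for i in range(1,n):
  if stt[i][4]>20: print('red',c[i],stt[i])
y=((H>20)&(H<35)&(S>110)&(V>100)).astype(np.uint8)
n,l,stt,c=cv2.connectedComponentsWithStats(y)
for i in range(1,n):
  if stt[i][4]>50: print('yel',c[i],stt[i],ray('wrist',*c[i],.04,P))
E
```

```text
red [296.24909091 171.98363636] [290 150  14  44 550]
yel [416.10106383 166.01595745] [405 156  23  22 376] [0.67899859 0.13301412 0.04      ]
```

View pics/w1z.png

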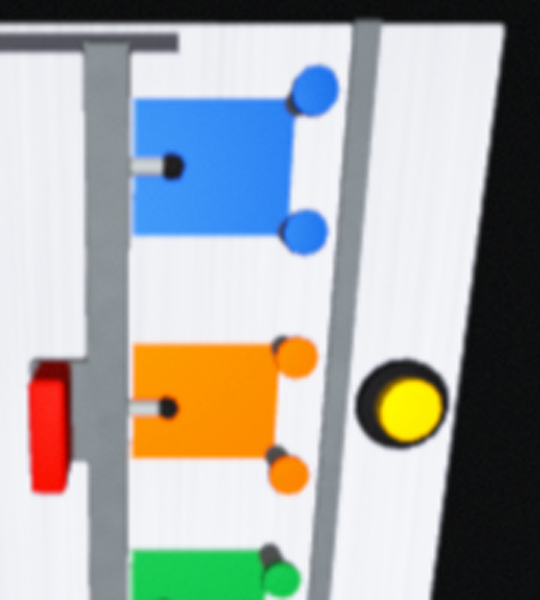

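```bash
python3 - <<'E'
from h import *
im,P=wl('w1')
H,S,V=hs(im)
pts=np.array([(315,90),(305,232),(296,357),(289,474),(281,579)])/3+[280,30]
pts=np.vstack([pts,[371.5,256]])
W=np.array([ray('wrist',*p,.055,P)[:2] for p in pts]);print(W.round(4))
J=np.array([(19.5,137.9),(19.5,82.1),(19.5,27.9),(19.5,-27.9),(19.5,-82.1),(19.5,-137.9)])/1000
a,b=J-J.mean(0),W-W.mean(0)
th=np.arctan2((a[:,0]*b[:,1]-a[:,1]*b[:,0]).sum(),(a*b).sum())
R=np.array([[np.cos(th),-np.sin(th)],[np.sin(th),np.cos(th)]])
o=W.mean(0)-R@J.mean(0);print('yaw',np.degrees(th),'origin',o,'resid mm',((W-(J@R.T+o))*1000).round(1).tolist())
hd=ray('wrist',296.3,175.3,.095,P)[:2];print('handle',hd,'jig',R.T@(hd-o))
bt=ray('wrist',416.1,166,.04,P)[:2];print('btn jig',R.T@(bt-o))
E
```

```text
[[ 0.6155  0.267 ]
 [ 0.6175  0.2114]
 [ 0.6193  0.1575]
 [ 0.6218  0.1022]
 [ 0.6234  0.0481]
 [ 0.6256 -0.0075]]
yaw 2.1001068207959284 origin [0.60101414 0.12907961] resid mm [[0.1, -0.6], [-0.0, -0.4], [-0.2, -0.2], [0.2, 0.3], [-0.1, 0.3], [0.0, 0.6]]
handle [0.5104357  0.12649535] jig [-0.0906123   0.00073678]
btn jig [0.07807212 0.00109743]
```

```bash
python3 -c "
from h import *
to(.510,.126,.15,2.1);to(.510,.126,.058,2.1)"
```

```text
shift cm [-0.3  -2.92 15.13] rot [-0.02 -0.05 -0.06]
shift cm [-0.31 -2.91 24.33] rot [-0.02 -0.05 -0.06]
```

Then close on it and read the contact before pulling.

Request:
{"api": "play_rows", "payload": {
  "rows": [
    [[8.5,-0.3,-2.9,5,0,0,0],[8.5,-0.3,-2.9,10,0,0,0],[8.5,-0.3,-2.9,15,0,0,0],[8.5,-0.3,-2.9,18,0,0,0],[8.5,-0.3,-2.9,21,0,0,0],[8.5,-0.3,-2.9,23,0,0,0],[8.5,-0.3,-2.9,24.3,0,0,0],[8.5,-0.3,-2.9,24.3,0,0,0],[8.5,-0.3,-2.9,24.3,0,0,0],[1,-0.3,-2.9,24.3,0,0,0],[1,-0.3,-2.9,24.3,0,0,0],[1,-0.3,-2.9,24.3,0,0,0],[1,-0.3,-2.9,24.3,0,0,0],[1,-0.3,-2.9,24.3,0,0,0],[1,-0.3,-2.9,24.3,0,0,0],[1,-0.3,-2.9,24.3,0,0,0]]
  ],
  "force": 40
}}

```text
clock: 3.88
ee_pos: [0.5103, 0.1243, 0.0585]
tool_rot: [-0.0, 0.695, 0.719, -0.0]
ft_force: [-4.3, -0.2, 4.9]
gripper_width: 0.182
```

```bash
python3 -c "
from h import *
st()"
```

```text
t 3.88 p [0.5103 0.1243 0.0585] yhead 1.89 f [-4.3 -0.2  4.9] w 0.182 q [-0.6   0.45  0.42  1.82 -0.23  0.92 -0.04]
```

Request:
{"api": "play_rows", "payload": {
  "rows": [
    [[1,0,-0.5,0,0,0,0],[1,0,-1.2,0,0,0,0],[1,0,-2,0,0,0,0],[1,0,-2.8,0,0,0,0],[1,0,-3.6,0,0,0,0],[1,0,-4.4,0,0,0,0],[1,0,-5.2,0,0,0,0],[1,0,-6,0,0,0,0],[1,0,-6.8,0,0,0,0],[1,0,-7.5,0,0,0,0],[1,0,-8.1,0,0,0,0],[1,0,-8.5,0,0,0,0],[1,0,-8.7,0,0,0,0],[1,0,-8.7,0,0,0,0],[1,0,-8.7,0,0,0,0]]
  ]
}}

```text
clock: 5.75
ee_pos: [0.4271, 0.1214, 0.0585]
tool_rot: [0.002, 0.696, 0.718, 0.002]
ft_force: [6.6, -0.1, -5.5]
gripper_width: 0.184
```

```bash
python3 -c "
from h import *
st()"
```

```text
t 5.75 p [0.4271 0.1214 0.0585] yhead 1.85 f [ 6.6 -0.1 -5.5] w 0.184 q [-0.69  0.3   0.44  2.04 -0.17  0.83 -0.12]
```

Request:
{"api": "play_rows", "payload": {
  "rows": [
    [[1,0,-0.2,0,0,0,0],[1,0,-0.4,0,0,0,0],[1,0,-0.6,0,0,0,0],[1,0,-0.6,0,0,0,0]]
  ]
}}

```text
clock: 6.25
ee_pos: [0.4269, 0.1213, 0.0586]
tool_rot: [0.007, 0.696, 0.718, 0.007]
ft_force: [21.6, 0.8, -21.2]
gripper_width: 0.181
```

End stop reached (21.6 N and no further motion). I'll back off the strain, release and rise.

Request:
{"api": "play_rows", "payload": {
  "rows": [
    [[1,0,0.3,0,0,0,0],[1,0,0.6,0,0,0,0],[5,0,0.8,0,0,0,0],[8,0,0.8,0,0,0,0],[8,0,0.8,0,0,0,0],[8,0,0.8,0,0,0,0],[8,0,0.8,0,0,0,0],[8,0,0.8,-3,0,0,0],[8,0,0.8,-7,0,0,0],[8,0,0.8,-12,0,0,0],[8,0,0.8,-17,0,0,0],[8,0,0.8,-22,0,0,0],[8,0,0.8,-22,0,0,0],[8,0,0.8,-22,0,0,0]]
  ]
}}

```text
clock: 8.0
ee_pos: [0.4255, 0.1215, 0.2778]
tool_rot: [-0.0, 0.695, 0.719, -0.0]
ft_force: [0.1, -0.9, -0.2]
gripper_width: 0.939
```

```bash
python3 - <<'E'
from h import *
st();im,d=robot.get_image('top');save('t2',cv2.resize(im[140:310,225:490],None,fx=3,fy=3,interpolation=cv2.INTER_CUBIC))
H,S,V=hs(im);m=np.zeros(H.shape,np.uint8);m[200:295,360:460]=((S<60)&(V>150))[200:295,360:460]
n,l,s,c=cv2.connectedComponentsWithStats(m)
for i in range(1,n): 
  if s[i][4]>30:print(c[i],s[i],ray('top',*c[i],.033).round(4))
E
```

```text
t 8.0 p [0.4255 0.1215 0.2778] yhead 1.87 f [ 0.1 -0.9 -0.2] w 0.939 q [-0.76  0.06  0.47  1.71 -0.03  1.38 -0.25]
[409.28846154 233.71153846] [403 227  14  14 156] [ 0.543  -0.2464  0.033 ]
[431.31210191 269.41401274] [425 263  14  14 157] [ 0.4293 -0.3121  0.033 ]
```

View pics/t2.png

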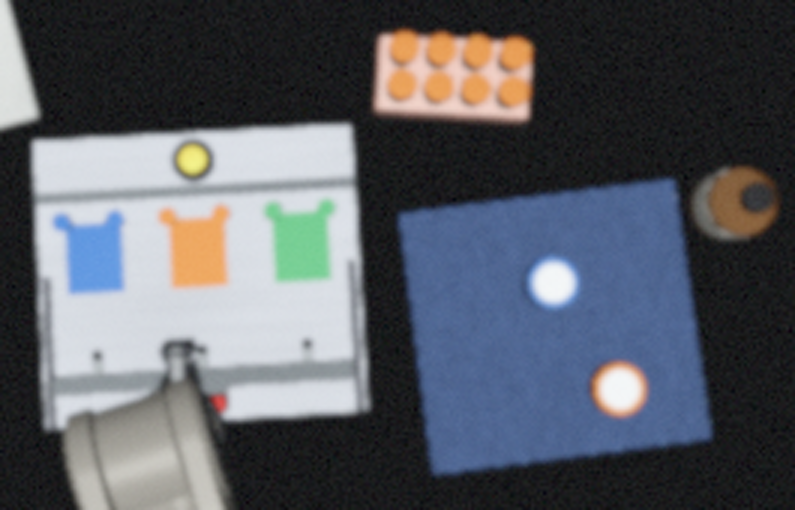

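```bash
python3 -c "
from h import *
to(.543,-.2463,.22,92.1)"
```

```text
shift cm [-37.13  10.6    5.71] rot [-1.400e-01 -8.000e-02 -9.023e+01]
```

Request:
{"api": "play_rows", "payload": {
  "rows": [
    [[8.5,-4,1,0,0,0,-9],[8.5,-8,2,0,0,0,-18],[8.5,-12,3,0,0,0,-27],[8.5,-16,4,0,0,0,-36],[8.5,-20,5,0,0,0,-45],[8.5,-24,6.5,0,0,0,-54],[8.5,-28,8,1,0,0,-63],[8.5,-32,9,2,0,0,-72],[8.5,-35,10,3,0,0,-81],[8.5,-37.1,10.6,4,0,0,-90],[8.5,-37.1,10.6,5.7,0,0,-90],[8.5,-37.1,10.6,5.7,0,0,-90],[8.5,-37.1,10.6,5.7,0,0,-90]]
  ]
}}

```text
clock: 9.68
ee_pos: [0.5441, -0.244, 0.2211]
tool_rot: [-0.0, -0.017, 1.0, 0.001]
ft_force: [0.2, -0.2, 0.1]
gripper_width: 0.998
```

```bash
python3 - <<'E'
from h import *
st();shot('w3')
im,P=wl('w3');H,S,V=hs(im)
m=((S<60)&(V>150)).astype(np.uint8)
n,l,s,c=cv2.connectedComponentsWithStats(m)
for i in range(1,n):
  if s[i][4]>300: print(c[i],s[i],ray('wrist',*c[i],.033,P).round(4))
E
```

```text
t 9.68 p [ 0.5441 -0.244   0.2211] yhead 91.93 f [ 0.2 -0.2  0.1] w 0.998 q [ 0.02  0.45  0.56  1.41 -0.24  1.35  2.19]
[257.16804201  70.2648162 ] [ 238   49   39   43 1333] [ 0.429  -0.3138  0.033 ]
[560.73327209 151.36824376] [  464    65   176   189 19593] [0.5032 0.0361 0.033 ]
[316.55238095 176.42645503] [300 160  35  34 945] [ 0.5428 -0.2469  0.033 ]
[522.34625323 245.7881137 ] [499 239  45  15 387] [0.6264 0.0242 0.033 ]
[608.13694268 245.74840764] [583 239  48  15 314] [0.6226 0.136  0.033 ]
[542.49198075 276.69506816] [ 457  260  183   35 4988] [0.672 0.064 0.033]
```

View pics/w3.png

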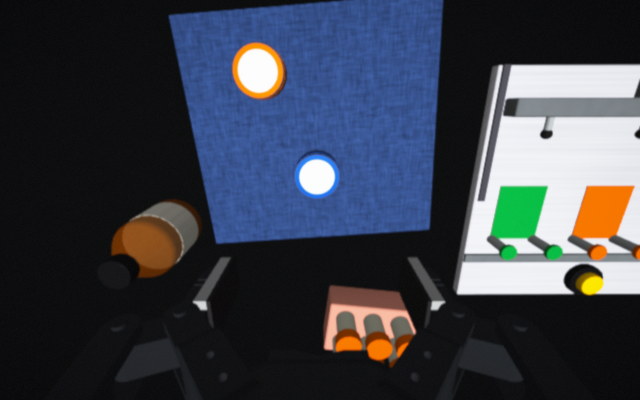

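The wrist view has blue at (317,176) and orange at (257,70). Both agree with the top view within 1-2 mm, so I'll descend.

```bash
python3 -c "
from h import *
to(.5429,-.2466,.007,92.1)"
```

```text
shift cm [ 0.17 -0.23 21.47] rot [ 0.03  0.04 -0.17]
```

Request:
{"api": "play_rows", "payload": {
  "rows": [
    [[8.5,0.1,-0.2,5,0,0,0],[8.5,0.1,-0.2,10,0,0,0],[8.5,0.1,-0.2,14,0,0,0],[8.5,0.1,-0.2,17,0,0,0],[8.5,0.1,-0.2,19,0,0,0],[8.5,0.1,-0.2,20.5,0,0,0],[8.5,0.1,-0.2,21.4,0,0,0],[8.5,0.1,-0.2,21.4,0,0,0],[8.5,0.1,-0.2,21.4,0,0,0]]
  ]
}}

```text
clock: 10.85
ee_pos: [0.5438, -0.2482, 0.0082]
tool_rot: [0.001, -0.016, 1.0, -0.0]
ft_force: [0.4, -0.4, 0.0]
gripper_width: 0.992
```

```bash
python3 -c "
from h import *
st()"
```

```text
t 10.85 p [ 0.5438 -0.2482  0.0082] yhead 91.87 f [ 0.4 -0.4  0. ] w 0.992 q [ 0.07  0.65  0.48  1.65 -0.36  0.92  2.29]
```

Request:
{"api": "play_rows", "payload": {
  "rows": [
    [[7,0,0.15,0,0,0,0],[6.2,0,0.15,0,0,0,0],[5.5,0,0.15,0,0,0,0],[5.2,0,0.15,0,0,0,0],[5.2,0,0.15,0,0,0,0],[5.2,0,0.15,0,0,0,0],[5.2,0,0.15,0,0,0,0],[5.2,0,0.15,0,0,0,0]]
  ],
  "force": 25
}}

```text
clock: 11.85
ee_pos: [0.5433, -0.2462, 0.0078]
tool_rot: [0.0, -0.016, 1.0, 0.0]
ft_force: [-0.9, 1.9, 6.1]
gripper_width: 0.646
```

```bash
cat >> h.py <<'E'
JO=np.array([.60101,.12908]);JT=np.radians(2.1);JR=np.array([[np.cos(JT),-np.sin(JT)],[np.sin(JT),np.cos(JT)]])
def j2w(x,y): return JO+JR@np.array([x,y])
def w2j(p): return JR.T@(np.array(p)[:2]-JO)
E
python3 -c "
from h import *
x,y=j2w(-.028,.110);print(x,y)
to(x,y,.15,92.1);to(x,y,.021,92.1)"
```

```text
0.5689979970164765 0.2379800994718686
shift cm [ -4.16  48.32 -14.2 ] rot [ 0.01  0.03 -0.23]
shift cm [-4.16 48.31 -1.3 ] rot [ 0.01  0.03 -0.23]
```

Request:
{"api": "play_rows", "payload": {
  "rows": [
    [[5.2,0,0,-1,0,0,0],[5.2,0,0,-3,0,0,0],[5.2,0,0,-6,0,0,0],[5.2,0,0,-10,0,0,0],[5.2,0,0,-14,0,0,0],[5.2,0,0,-14,0,0,0],[5.2,0,0,-14,0,0,0]]
  ]
}}

```text
clock: 12.72
ee_pos: [0.542, -0.2458, 0.1459]
tool_rot: [-0.001, -0.016, 1.0, 0.001]
ft_force: [0.5, -0.3, -3.4]
gripper_width: 0.647
```

```bash
python3 -c "
from h import *
st()
x,y=j2w(-.028,.110);print(x,y)
to(x,y,.15,92.1)
shot('w4')"
```

```text
t 12.72 p [ 0.542  -0.2458  0.1459] yhead 91.86 f [ 0.5 -0.3 -3.4] w 0.647 q [ 0.03  0.5   0.54  1.52 -0.27  1.19  2.22]
0.5689979970164765 0.2379800994718686
shift cm [-4.27 48.27 -0.36] rot [ 0.07 -0.13 -0.24]
```

View pics/w4.png

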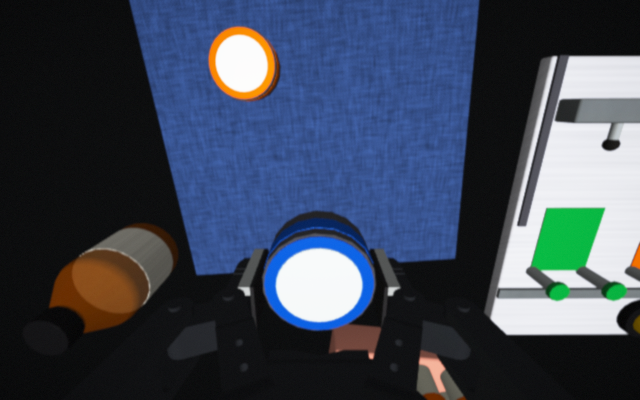

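Request:
{"api": "play_rows", "payload": {
  "rows": [
    [[5.2,-0.4,3,0,0,0,0],[5.2,-1,8,0,0,0,0],[5.2,-1.4,13,0,0,0,0],[5.2,-1.8,18,0,0,0,0],[5.2,-2.2,23,0,0,0,0],[5.2,-2.6,28,0,0,0,0],[5.2,-3,33,0,0,0,0],[5.2,-3.4,38,0,0,0,0],[5.2,-3.8,42,0,0,0,0],[5.2,-4,45,0,0,0,0],[5.2,-4.2,47,0,0,0,0],[5.2,-4.3,48.3,0,0,0,0],[5.2,-4.3,48.3,0,0,0,0],[5.2,-4.3,48.3,0,0,0,0]]
  ]
}}

```text
clock: 14.52
ee_pos: [0.5706, 0.2357, 0.1473]
tool_rot: [-0.0, -0.015, 1.0, -0.001]
ft_force: [-0.0, 0.1, -2.2]
gripper_width: 0.645
```

```bash
python3 -c "
from h import *
st()
x,y=j2w(-.028,.110);print(x,y)
to(x,y,.021,92.1)
shot('w5')"
```

```text
t 14.53 p [0.5706 0.2357 0.1473] yhead 91.73 f [-0.   0.1 -2.2] w 0.645 q [-0.7   0.52  0.42  1.45 -0.22  1.21  1.35]
0.5689979970164765 0.2379800994718686
shift cm [ 0.15  0.26 12.63] rot [-0.09 -0.   -0.37]
```

View pics/w5.png

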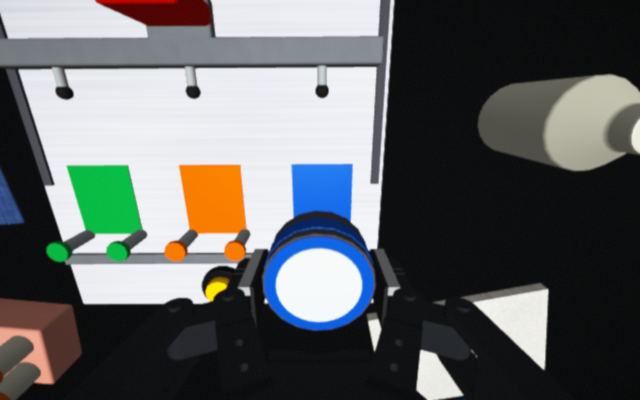

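Request:
{"api": "play_rows", "payload": {
  "rows": [
    [[5.2,0.1,0.2,3,0,0,0],[5.2,0.1,0.2,6,0,0,0],[5.2,0.1,0.2,8.5,0,0,0],[5.2,0.1,0.2,10.5,0,0,0],[5.2,0.1,0.2,11.5,0,0,0],[5.2,0.1,0.2,12.2,0,0,0],[5.2,0.1,0.2,12.5,0,0,0],[5.2,0.1,0.2,12.5,0,0,0]]
  ]
}}

```text
clock: 15.58
ee_pos: [0.5696, 0.2399, 0.0228]
tool_rot: [0.0, -0.016, 1.0, 0.0]
ft_force: [0.9, -0.5, -2.4]
gripper_width: 0.646
```

```bash
python3 -c "
from h import *
st();x,y=j2w(-.028,.110)
to(x,y,.020,92.1);print(w2j(pose()[0]))"
```

```text
t 15.57 p [0.5696 0.2399 0.0228] yhead 91.86 f [ 0.9 -0.5 -2.4] w 0.646 q [-0.68  0.65  0.38  1.58 -0.28  0.96  1.39]
shift cm [ 0.06 -0.19  0.28] rot [ 0.02  0.05 -0.24]
[-0.02737385  0.11187523]
```

Request:
{"api": "play_rows", "payload": {
  "rows": [
    [[5.2,0,-0.2,0.1,0,0,0],[5.2,0,-0.2,0.2,0,0,0],[5.2,0,-0.2,0.3,0,0,0],[5.2,0,-0.2,0.3,0,0,0]]
  ]
}}

```text
clock: 16.08
ee_pos: [0.5695, 0.2377, 0.0199]
tool_rot: [0.0, -0.016, 1.0, 0.0]
ft_force: [-1.0, -1.6, 2.4]
gripper_width: 0.646
```

Request:
{"api": "play_rows", "payload": {
  "rows": [
    [[6,0,0,0,0,0,0],[7,0,0,0,0,0,0],[8,0,0,0,0,0,0],[8.5,0,0,0,0,0,0],[8.5,0,0,0,0,0,0],[8.5,0,0,-2,0,0,0],[8.5,0,0,-5,0,0,0],[8.5,0,0,-8,0,0,0],[8.5,0,0,-11,0,0,0],[6,1,0,-13,0,0,0],[3,2,0,-13,0,0,0],[0,3,0,-13,0,0,0],[0,3,0,-13,0,0,0],[0,3,0,-13,0,0,0]]
  ]
}}

```text
clock: 17.82
ee_pos: [0.5388, 0.2367, 0.1484]
tool_rot: [-0.001, -0.016, 1.0, -0.0]
ft_force: [-0.2, -0.7, -0.0]
gripper_width: 0.004
```

```bash
cat >> h.py <<'E'
def mir(n,z,mn=300):
    im,P=wl(n);H,S,V=hs(im);m=((S<60)&(V>150)).astype(np.uint8)
    for c in cv2.findContours(m,cv2.RETR_EXTERNAL,cv2.CHAIN_APPROX_NONE)[0]:
        if cv2.contourArea(c)>mn and len(c)>5:
            (u,v),ax,an=cv2.fitEllipse(c)
            fill=cv2.contourArea(c)/(np.pi*ax[0]*ax[1]/4)
            if .95<fill<1.06: w=ray('wrist',u,v,z,P);print('mirror px',round(u,1),round(v,1),'ax',np.round(ax,1),'w',w.round(4),'jig mm',(w2j(w)*1000).round(1))
E
python3 -c "
from h import *
st();shot('w6');mir('w6',.045)"
```

```text
t 17.82 p [0.5388 0.2367 0.1484] yhead 91.88 f [-0.2 -0.7 -0. ] w 0.004 q [-0.74  0.47  0.43  1.54 -0.2   1.18  1.33]
mirror px 318.6 229.3 ax [35.6 44.2] w [0.5677 0.237  0.045 ] jig mm [-29.3 109.1]
```

View pics/w6.png

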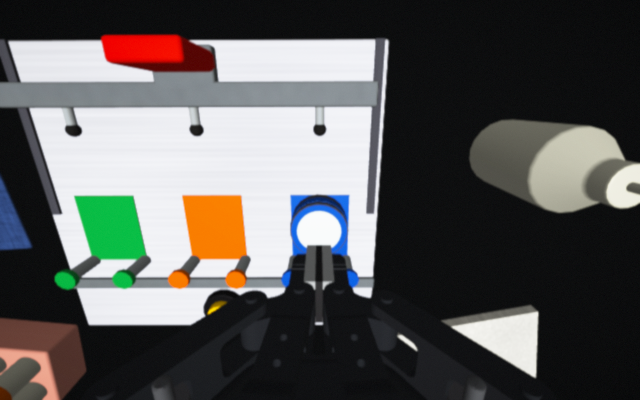

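```bash
python3 -c "
from h import *
x,y=j2w(-.079,.110);to(x,y,.15,92.1);to(x,y,.023,92.1)
im,P=wl('w6');w=ray('wrist',320,131,.03,P);print(w2j(w))"
```

```text
shift cm [ 2.11  0.02 -0.13] rot [-0.04 -0.03 -0.24]
shift cm [ 2.11  0.02 12.57] rot [-0.04 -0.03 -0.24]
[-0.11897661  0.11060197]
```

Request:
{"api": "play_rows", "payload": {
  "rows": [
    [[0,1,0,0,0,0,0],[0,2.1,0,0,0,0,0],[0,2.1,0,3,0,0,0],[0,2.1,0,6,0,0,0],[0,2.1,0,9,0,0,0],[0,2.1,0,11,0,0,0],[0,2.1,0,12,0,0,0],[0,2.1,0,12.5,0,0,0],[0,2.1,0,12.5,0,0,0],[0,2.1,0,12.5,0,0,0]]
  ]
}}

```text
clock: 19.12
ee_pos: [0.519, 0.2364, 0.0252]
tool_rot: [0.001, -0.016, 1.0, 0.0]
ft_force: [-0.1, -0.3, 0.4]
gripper_width: -0.002
```

```bash
python3 -c "
from h import *
st();print(w2j(pose()[0]));x,y=j2w(-.044,.110);to(x,y,.023,92.1)"
```

```text
t 19.12 p [0.519  0.2364 0.0252] yhead 91.87 f [-0.1 -0.3  0.4] w -0.002 q [-0.73  0.57  0.38  1.72 -0.26  0.9   1.36]
[-0.07805184  0.11029949]
shift cm [-3.4  -0.02  0.22] rot [ 0.04  0.09 -0.23]
```

Request:
{"api": "play_rows", "payload": {
  "rows": [
    [[0,-0.3,0,0.1,0,0,0],[0,-0.6,0,0.1,0,0,0],[0,-0.9,0,0.1,0,0,0],[0,-1.2,0,0.1,0,0,0],[0,-1.5,0,0.1,0,0,0],[0,-1.8,0,0.1,0,0,0],[0,-2.1,0,0.1,0,0,0],[0,-2.4,0,0.1,0,0,0],[0,-2.7,0,0.1,0,0,0],[0,-3,0,0.1,0,0,0],[0,-3.2,0,0.1,0,0,0],[0,-3.2,0,0.1,0,0,0]]
  ]
}}

```text
clock: 20.62
ee_pos: [0.5508, 0.2371, 0.0234]
tool_rot: [0.0, -0.016, 1.0, -0.0]
ft_force: [-0.9, 0.5, -0.2]
gripper_width: -0.0
```

```bash
python3 -c "
from h import *
st();print(w2j(pose()[0]));shot('w7');mir('w7',.045)"
```

```text
t 20.62 p [0.5508 0.2371 0.0234] yhead 91.86 f [-0.9  0.5 -0.2] w -0.0 q [-0.7   0.62  0.38  1.63 -0.27  0.94  1.38]
[-0.0462209   0.10977633]
```

View pics/w7.png

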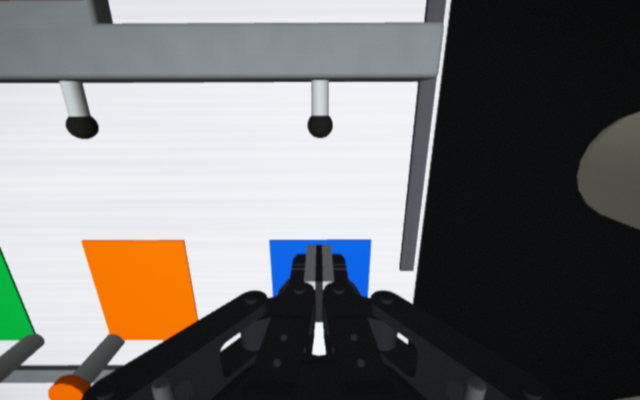

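Fingers are in front of the mirror from this view, so I'll continue in small steps and watch the force.

Request:
{"api": "play_rows", "payload": {
  "rows": [
    [[0,-0.1,0,0,0,0,0],[0,-0.2,0,0,0,0,0],[0,-0.3,0,0,0,0,0],[0,-0.4,0,0,0,0,0],[0,-0.4,0,0,0,0,0]]
  ]
}}

```text
clock: 21.3
ee_pos: [0.5544, 0.2375, 0.0234]
tool_rot: [0.0, -0.016, 1.0, 0.0]
ft_force: [-2.1, 1.7, 1.6]
gripper_width: 0.001
```

Request:
{"api": "play_rows", "payload": {
  "rows": [
    [[0,-0.1,0,0,0,0,0],[0,-0.2,0,0,0,0,0],[0,-0.2,0,0,0,0,0]]
  ]
}}

```text
clock: 21.68
ee_pos: [0.5565, 0.2374, 0.0233]
tool_rot: [0.0, -0.016, 1.0, 0.0]
ft_force: [-1.3, -0.6, 1.2]
gripper_width: 0.003
```

```bash
python3 -c "
from h import *
st();print(w2j(pose()[0]))
im,d=robot.get_image('side');save('s8',cv2.resize(im[130:260,230:380],None,fx=5,fy=4.5*5/4.5*.9,interpolation=cv2.INTER_CUBIC))"
```

```text
t 21.68 p [0.5565 0.2374 0.0233] yhead 91.86 f [-1.3 -0.6  1.2] w 0.003 q [-0.69  0.63  0.38  1.62 -0.27  0.95  1.39]
[-0.0404793   0.10985221]
```

View pics/s8.png

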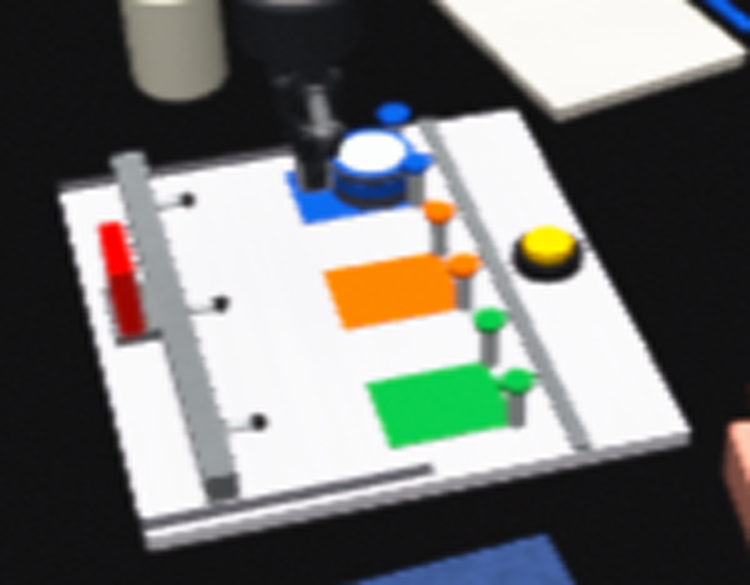

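The side view shows the blue mirror at the caps, with the fingers behind it. I'll push on until the force rises.

Request:
{"api": "play_rows", "payload": {
  "rows": [
    [[0,-0.1,0,0,0,0,0],[0,-0.2,0,0,0,0,0],[0,-0.2,0,0,0,0,0]]
  ]
}}

```text
clock: 22.1
ee_pos: [0.5573, 0.2374, 0.0232]
tool_rot: [-0.001, -0.016, 1.0, -0.0]
ft_force: [-5.3, -0.5, 3.5]
gripper_width: -0.004
```

Request:
{"api": "play_rows", "payload": {
  "rows": [
    [[0,-0.1,0,0,0,0,0],[0,-0.15,0,0,0,0,0],[0,-0.15,0,0,0,0,0]]
  ]
}}

```text
clock: 22.48
ee_pos: [0.5575, 0.2376, 0.023]
tool_rot: [-0.002, -0.017, 1.0, -0.0]
ft_force: [-7.5, -0.5, 5.0]
gripper_width: 0.003
```

Home contact: the force has risen to 7.5 N with no advance. I'll back off, rise, and look from above before fetching orange.

Request:
{"api": "play_rows", "payload": {
  "rows": [
    [[0,0.4,0,0,0,0,0],[0,1.2,0,0,0,0,0],[0,2.2,0,0,0,0,0],[0,3,0,-2,0,0,0],[0,3,0,-6,0,0,0],[0,3,0,-11,0,0,0],[0,5,0,-16,0,0,0],[4,7,0,-20,0,0,0],[8.5,7,0,-20,0,0,0],[8.5,7,0,-20,0,0,0],[8.5,7,0,-20,0,0,0]]
  ]
}}

```text
clock: 23.85
ee_pos: [0.4892, 0.2347, 0.2217]
tool_rot: [-0.001, -0.016, 1.0, -0.001]
ft_force: [-0.3, 0.5, -0.7]
gripper_width: 0.85
```

```bash
python3 -c "
from h import *
st();shot('w9');mir('w9',.045);x,y=.4291,-.313
to(x,y,.20,92.1)"
```

```text
t 23.85 p [0.4892 0.2347 0.2217] yhead 91.85 f [-0.3  0.5 -0.7] w 0.85 q [-0.82  0.32  0.44  1.56 -0.14  1.3   1.25]
mirror px 319.3 261.5 ax [27.6 31.6] w [0.5965 0.2382 0.045 ] jig mm [ -0.5 109.2]
shift cm [  7.77 -54.55   2.28] rot [-0.1  -0.14 -0.26]
```

View pics/w9.png

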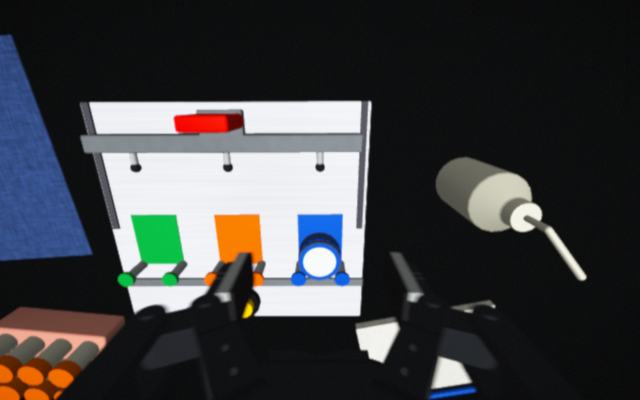

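The blue mirror is at (319,261), between its caps, and measures (-0.5, -0.8) mm from its seat. Next is orange. I'll check it from the top first in case it was knocked.

```bash
cat >> h.py <<'E'
def topm():
    im,d=robot.get_image('top')
    H,S,V=hs(im);m=np.zeros(H.shape,np.uint8);m[200:295,360:460]=((S<60)&(V>150))[200:295,360:460]
    n,l,s,c=cv2.connectedComponentsWithStats(m)
    for i in range(1,n):
      if s[i][4]>30:print(c[i],s[i],ray('top',*c[i],.033).round(4))
    return im
E
python3 -c "
from h import *
topm()"
```

```text
[431.3525641  269.43589744] [425 263  14  14 156] [ 0.4292 -0.3122  0.033 ]
```

Request:
{"api": "play_rows", "payload": {
  "rows": [
    [[8.5,0.7,-3,0,0,0,0],[8.5,1.4,-8,0,0,0,0],[8.5,2.1,-13,0,0,0,0],[8.5,2.8,-18,0,0,0,0],[8.5,3.5,-23,0,0,0,0],[8.5,4.2,-28,0,0,0,0],[8.5,4.9,-33,0,0,0,0],[8.5,5.6,-38,0,0,0,0],[8.5,6.3,-43,0,0,0,0],[8.5,7,-48,0,0,0,0],[8.5,7.5,-52,0,0,0,0],[8.5,7.8,-54.5,1,0,0,0],[8.5,7.8,-54.5,2,0,0,0],[8.5,7.8,-54.5,2,0,0,0]]
  ]
}}

```text
clock: 25.7
ee_pos: [0.4293, -0.3102, 0.2017]
tool_rot: [-0.001, -0.017, 1.0, 0.001]
ft_force: [0.6, 0.8, -0.7]
gripper_width: 0.999
```

```bash
python3 -c "
from h import *
st();shot('w10');mir('w10',.033);topm()
to(.4291,-.313,.007,92.1)"
```

```text
t 25.7 p [ 0.4293 -0.3102  0.2017] yhead 91.93 f [ 0.6  0.8 -0.7] w 0.999 q [ 0.    0.35  0.78  1.63 -0.26  1.26  2.44]
mirror px 316.2 182.4 ax [35.1 36.1] w [ 0.4298 -0.313   0.033 ] jig mm [-187.3 -435.5]
[430.69662921 266.93258427] [425 263  13   9  89] [ 0.4371 -0.3104  0.033 ]
shift cm [ 0.12 -0.29 19.59] rot [ 0.08 -0.02 -0.08]
```

View pics/w10.png

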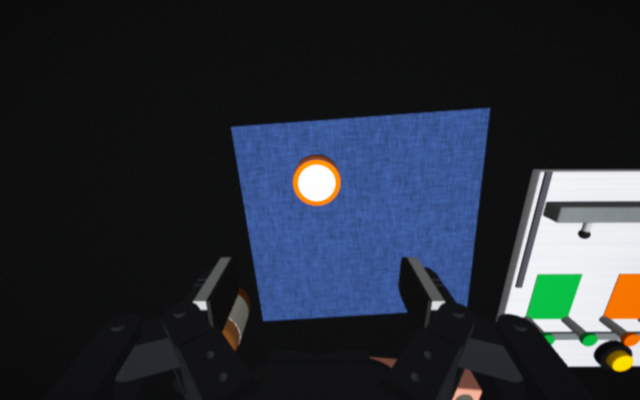

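The orange mirror is at (316,182), or world (0.4297, -0.3125). The top view of it is partly covered by the arm. I'll descend.

Request:
{"api": "play_rows", "payload": {
  "rows": [
    [[8.5,0,-0.2,5,0,0,0],[8.5,0,-0.2,10,0,0,0],[8.5,0,-0.2,13,0,0,0],[8.5,0,-0.2,16,0,0,0],[8.5,0,-0.2,18,0,0,0],[8.5,0,-0.2,19,0,0,0],[8.5,0,-0.2,19.5,0,0,0],[8.5,0,-0.2,19.5,0,0,0],[8.5,0,-0.2,19.5,0,0,0]]
  ]
}}

```text
clock: 26.92
ee_pos: [0.4303, -0.3145, 0.0091]
tool_rot: [0.001, -0.016, 1.0, -0.0]
ft_force: [0.3, -0.3, -0.4]
gripper_width: 0.991
```

Request:
{"api": "play_rows", "payload": {
  "rows": [
    [[7,0,0.15,0.1,0,0,0],[6.2,0,0.15,0.1,0,0,0],[5.5,0,0.15,0.1,0,0,0],[5.2,0,0.15,0.1,0,0,0],[5.2,0,0.15,0.1,0,0,0],[5.2,0,0.15,0.1,0,0,0],[5.2,0,0.15,0.1,0,0,0],[5.2,0,0.15,0.1,0,0,0]]
  ],
  "force": 25
}}

```text
clock: 27.92
ee_pos: [0.4297, -0.3124, 0.0076]
tool_rot: [0.0, -0.016, 1.0, 0.0]
ft_force: [-1.0, 2.0, 5.9]
gripper_width: 0.647
```

Request:
{"api": "play_rows", "payload": {
  "rows": [
    [[5.2,0,0,-1,0,0,0],[5.2,0,0,-3,0,0,0],[5.2,0,0,-6,0,0,0],[5.2,0,0,-10,0,0,0],[5.2,0,0,-14,0,0,0],[5.2,0,0,-14,0,0,0],[5.2,0,0,-14,0,0,0]]
  ]
}}

```text
clock: 28.8
ee_pos: [0.429, -0.3119, 0.1464]
tool_rot: [-0.001, -0.016, 1.0, 0.001]
ft_force: [0.2, -1.0, -2.2]
gripper_width: 0.646
```

```bash
python3 -c "
from h import *
st()
x,y=j2w(-.028,0);print(x,y)
to(x,y,.15,92.1)
shot('w11')"
```

```text
t 28.8 p [ 0.429  -0.3119  0.1464] yhead 91.87 f [ 0.2 -1.  -2.2] w 0.646 q [ 0.02  0.41  0.77  1.72 -0.31  1.14  2.48]
0.5730288049741976 0.12805397615621641
shift cm [-15.83  43.5   -0.32] rot [ 0.07 -0.07 -0.23]
```

View pics/w11.png

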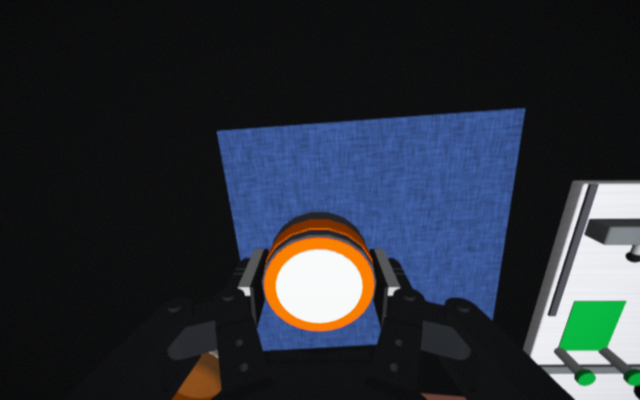

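Request:
{"api": "play_rows", "payload": {
  "rows": [
    [[5.2,-1,2.8,0,0,0,0],[5.2,-2.6,7,0,0,0,0],[5.2,-4.3,11.8,0,0,0,0],[5.2,-6,16.5,0,0,0,0],[5.2,-7.7,21.2,0,0,0,0],[5.2,-9.4,25.8,0,0,0,0],[5.2,-11.1,30.5,0,0,0,0],[5.2,-12.8,35,0,0,0,0],[5.2,-14.2,39,0,0,0,0],[5.2,-15.2,41.8,0,0,0,0],[5.2,-15.8,43.5,0,0,0,0],[5.2,-15.8,43.5,0,0,0,0],[5.2,-15.8,43.5,0,0,0,0],[5.2,-15.8,43.5,0,0,0,0]]
  ]
}}

```text
clock: 30.6
ee_pos: [0.5732, 0.1251, 0.1475]
tool_rot: [-0.0, -0.015, 1.0, -0.0]
ft_force: [0.6, 0.1, -2.5]
gripper_width: 0.646
```

```bash
python3 -c "
from h import *
st()
x,y=j2w(-.028,0);print(x,y)
to(x,y,.021,92.1)
shot('w12')"
```

```text
t 30.6 p [0.5732 0.1251 0.1475] yhead 91.68 f [ 0.6  0.1 -2.5] w 0.646 q [-0.68  0.49  0.63  1.55 -0.3   1.19  1.6 ]
0.5730288049741976 0.12805397615621641
shift cm [1.000e-02 3.100e-01 1.265e+01] rot [-0.04 -0.01 -0.42]
```

View pics/w12.png

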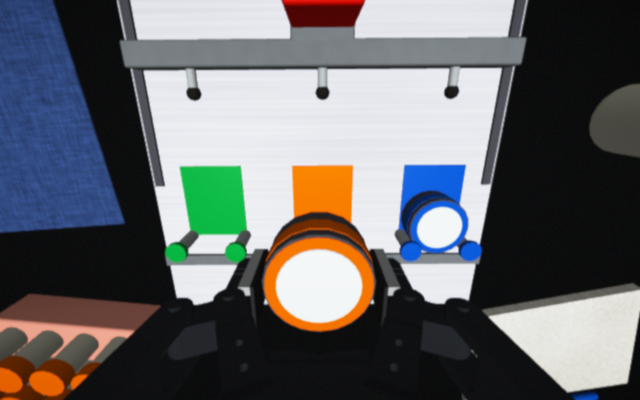

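```bash
python3 -c "
from h import *
mir('w12',.045,150)
im,P=wl('w12')
for c in [(411,250.5),(470,250.5)]: print((w2j(ray('wrist',*c,.055,P))*1000).round(1))
im,d=robot.get_image('side');save('s12',cv2.resize(im[130:260,230:380],None,fx=5,fy=4.5,interpolation=cv2.INTER_CUBIC))"
```

```text
mirror px 318.6 285.5 ax [71.8 84.9] w [0.6645 0.1272 0.045 ] jig mm [63.3 -4.3]
mirror px 439.1 227.1 ax [38.  44.9] w [0.5961 0.2389 0.045 ] jig mm [ -0.9 109.9]
[18.3 82.2]
[ 18.6 137.2]
```

View pics/s12.png

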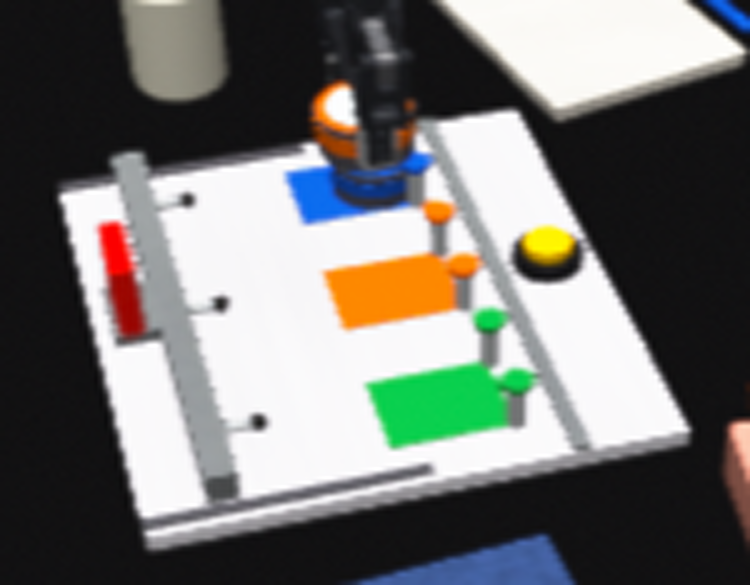

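Blue is still home: its caps read the same 1 mm bias. I'll lower the orange mirror.

Request:
{"api": "play_rows", "payload": {
  "rows": [
    [[5.2,0,0.15,3,0,0,0],[5.2,0,0.15,6,0,0,0],[5.2,0,0.15,8.5,0,0,0],[5.2,0,0.15,10.5,0,0,0],[5.2,0,0.15,11.5,0,0,0],[5.2,0,0.15,12.2,0,0,0],[5.2,0,0.15,12.5,0,0,0],[5.2,0,0.15,12.5,0,0,0]]
  ]
}}

```text
clock: 31.7
ee_pos: [0.5737, 0.129, 0.0227]
tool_rot: [0.0, -0.016, 1.0, 0.0]
ft_force: [0.5, 0.4, -0.8]
gripper_width: 0.65
```

```bash
python3 -c "
from h import *
st();x,y=j2w(-.028,0)
to(x,y,.020,92.1);print(w2j(pose()[0]))"
```

```text
t 31.7 p [0.5737 0.129  0.0227] yhead 91.87 f [ 0.5  0.4 -0.8] w 0.65 q [-0.64  0.63  0.56  1.68 -0.4   0.95  1.67]
shift cm [ 0.07 -0.09  0.27] rot [ 0.02  0.05 -0.23]
[-0.02732673  0.00088928]
```

Request:
{"api": "play_rows", "payload": {
  "rows": [
    [[5.2,0,-0.1,0.1,0,0,0],[5.2,0,-0.1,0.2,0,0,0],[5.2,0,-0.1,0.3,0,0,0],[5.2,0,-0.1,0.3,0,0,0]]
  ]
}}

```text
clock: 32.2
ee_pos: [0.5735, 0.1279, 0.0197]
tool_rot: [0.0, -0.016, 1.0, 0.0]
ft_force: [-1.3, 0.3, 1.3]
gripper_width: 0.647
```

Request:
{"api": "play_rows", "payload": {
  "rows": [
    [[6,0,0,0,0,0,0],[7,0,0,0,0,0,0],[8,0,0,0,0,0,0],[8.5,0,0,0,0,0,0],[8.5,0,0,0,0,0,0],[8.5,0,0,-2,0,0,0],[8.5,0,0,-5,0,0,0],[8.5,0,0,-8,0,0,0],[8.5,0,0,-11,0,0,0],[6,2,0,-13,0,0,0],[3,4,0,-13,0,0,0],[0,5.1,0,-13,0,0,0],[0,5.1,0,-13,0,0,0],[0,5.1,0,-13,0,0,0]]
  ]
}}

```text
clock: 33.95
ee_pos: [0.5229, 0.1262, 0.1491]
tool_rot: [0.0, -0.016, 1.0, -0.0]
ft_force: [-0.3, 0.2, -0.1]
gripper_width: 0.001
```

```bash
python3 -c "
from h import *
st();shot('w13');mir('w13',.045,150)
x,y=j2w(-.079,0);to(x,y,.023,92.1);print(w2j(pose()[0]))"
```

```text
t 33.95 p [0.5229 0.1262 0.1491] yhead 91.87 f [-0.3  0.2 -0.1] w 0.001 q [-0.75  0.39  0.64  1.69 -0.25  1.14  1.56]
mirror px 428.4 272.7 ax [34.1 41.6] w [0.5965 0.2388 0.045 ] jig mm [ -0.5 109.8]
shift cm [9.000e-02 1.000e-02 1.261e+01] rot [-0.03  0.02 -0.24]
[-7.81097602e-02 -8.19213771e-05]
```

View pics/w13.png

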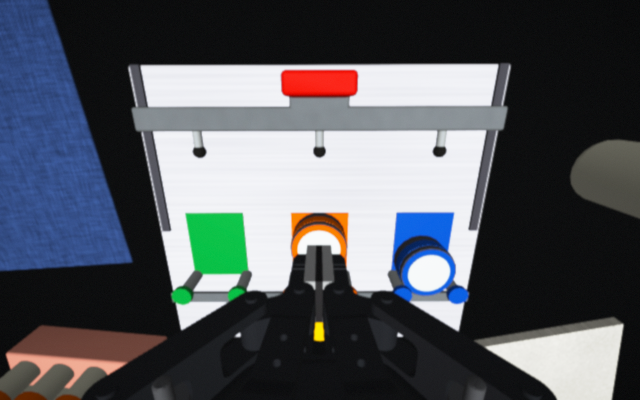

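The orange mirror is at (319,242), short of its pins, and blue is home. I'll lower behind orange and push.

Request:
{"api": "play_rows", "payload": {
  "rows": [
    [[0,0.1,0,3,0,0,0],[0,0.1,0,6,0,0,0],[0,0.1,0,9,0,0,0],[0,0.1,0,11,0,0,0],[0,0.1,0,12,0,0,0],[0,0.1,0,12.6,0,0,0],[0,0.1,0,12.6,0,0,0],[0,0.1,0,12.6,0,0,0],[0,-0.2,0,12.6,0,0,0],[0,-0.5,0,12.6,0,0,0],[0,-0.8,0,12.6,0,0,0],[0,-1.1,0,12.6,0,0,0],[0,-1.4,0,12.6,0,0,0],[0,-1.7,0,12.6,0,0,0],[0,-2,0,12.6,0,0,0],[0,-2.3,0,12.6,0,0,0],[0,-2.6,0,12.6,0,0,0],[0,-2.9,0,12.6,0,0,0],[0,-3.1,0,12.6,0,0,0],[0,-3.1,0,12.6,0,0,0]]
  ]
}}

```text
clock: 36.5
ee_pos: [0.5539, 0.1272, 0.0234]
tool_rot: [0.0, -0.016, 1.0, -0.0]
ft_force: [-0.4, 0.7, -0.4]
gripper_width: -0.002
```

```bash
python3 -c "
from h import *
st();print(w2j(pose()[0]))"
```

```text
t 36.5 p [0.5539 0.1272 0.0234] yhead 91.86 f [-0.4  0.7 -0.4] w -0.002 q [-0.66  0.6   0.56  1.73 -0.39  0.92  1.67]
[-0.04718781 -0.00017614]
```

Request:
{"api": "play_rows", "payload": {
  "rows": [
    [[0,-0.15,0,0,0,0,0],[0,-0.3,0,0,0,0,0],[0,-0.45,0,0,0,0,0],[0,-0.6,0,0,0,0,0],[0,-0.7,0,0,0,0,0],[0,-0.7,0,0,0,0,0]]
  ]
}}

```text
clock: 37.25
ee_pos: [0.5606, 0.1275, 0.0233]
tool_rot: [0.0, -0.016, 1.0, 0.0]
ft_force: [-1.0, 0.8, 0.5]
gripper_width: -0.001
```

Request:
{"api": "play_rows", "payload": {
  "rows": [
    [[0,-0.1,0,0,0,0,0],[0,-0.2,0,0,0,0,0],[0,-0.2,0,0,0,0,0]]
  ]
}}

```text
clock: 37.62
ee_pos: [0.5615, 0.1275, 0.0232]
tool_rot: [-0.001, -0.016, 1.0, 0.0]
ft_force: [-4.4, -0.8, 3.2]
gripper_width: 0.001
```

Request:
{"api": "play_rows", "payload": {
  "rows": [
    [[0,-0.1,0,0,0,0,0],[0,-0.15,0,0,0,0,0],[0,-0.15,0,0,0,0,0]]
  ]
}}

```text
clock: 38.0
ee_pos: [0.5616, 0.1276, 0.023]
tool_rot: [-0.002, -0.016, 1.0, 0.0]
ft_force: [-6.6, -0.1, 5.4]
gripper_width: -0.001
```

Request:
{"api": "play_rows", "payload": {
  "rows": [
    [[0,0.4,0,0,0,0,0],[0,1.2,0,0,0,0,0],[0,2,0,0,0,0,0],[0,2.5,0,-2,0,0,0],[0,2.5,0,-6,0,0,0],[0,2.5,0,-11,0,0,0],[0,5,0,-16,0,0,0],[4,7,0,-20,0,0,0],[8.5,8,0,-22,0,0,0],[8.5,8,0,-22,0,0,0],[8.5,8,0,-22,0,0,0]]
  ]
}}

```text
clock: 39.38
ee_pos: [0.4837, 0.1248, 0.243]
tool_rot: [-0.0, -0.016, 1.0, 0.0]
ft_force: [-0.6, -0.2, -0.5]
gripper_width: 0.847
```

```bash
python3 -c "
from h import *
st();shot('w14');mir('w14',.045,150);im,d=robot.get_image('top');save('t14',cv2.resize(im[140:310,225:490],None,fx=3,fy=3,interpolation=cv2.INTER_CUBIC))"
```

```text
t 39.38 p [0.4837 0.1248 0.243 ] yhead 91.86 f [-0.6 -0.2 -0.5] w 0.847 q [-0.84  0.23  0.68  1.64 -0.15  1.32  1.46]
mirror px 318.6 258.9 ax [26.3 29.5] w [0.6003 0.1281 0.045 ] jig mm [-0.7 -0.9]
```

View pics/w14.png

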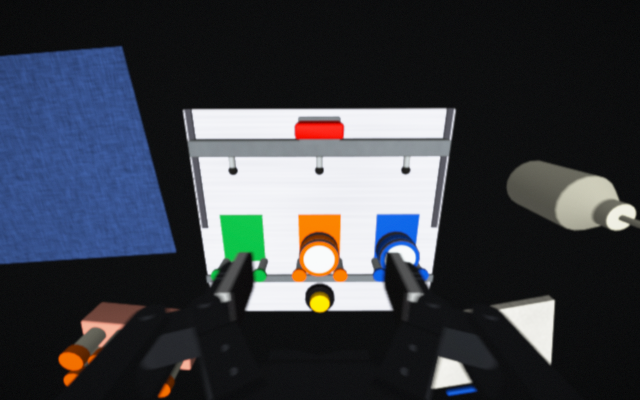

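View pics/t14.png

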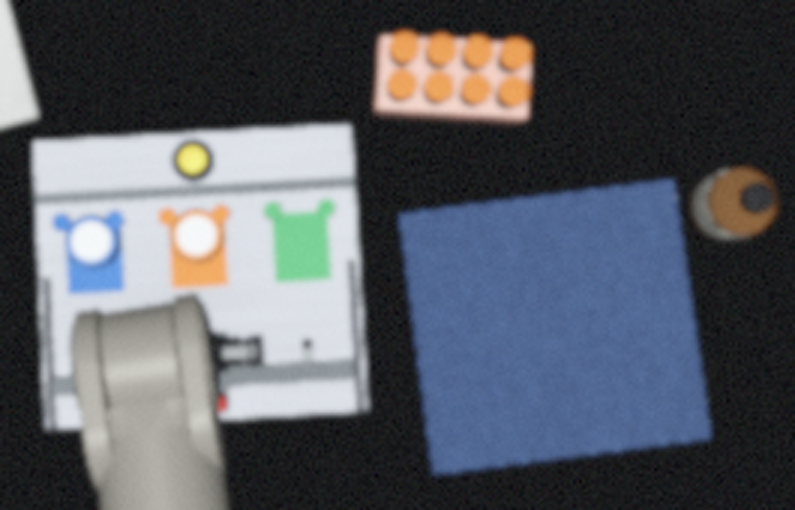

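Both mirrors sit between their caps, and the mat is empty. Orange measures (-0.7, -0.9) mm, which is the usual bias. Now back to the handle.

```bash
python3 -c "
from h import *
to(.427,.1225,.20,2.1)"
```

```text
shift cm [ 5.64 -0.03  4.23] rot [-1.300e-01 -3.000e-02  8.975e+01]
```

Request:
{"api": "play_rows", "payload": {
  "rows": [
    [[8.5,1,0,0,0,0,9],[8.5,2,0,0,0,0,18],[8.5,3,0,0,0,0,27],[8.5,4,0,0,0,0,36],[8.5,5,0,0,0,0,45],[8.5,5.6,0,0,0,0,54],[8.5,5.6,0,0,0,0,63],[8.5,5.6,0,1,0,0,72],[8.5,5.6,0,2,0,0,81],[8.5,5.6,0,3,0,0,90],[8.5,5.6,0,4.2,0,0,90],[8.5,5.6,0,4.2,0,0,90],[8.5,5.6,0,4.2,0,0,90]]
  ]
}}

```text
clock: 41.1
ee_pos: [0.4281, 0.1231, 0.2013]
tool_rot: [0.0, 0.695, 0.719, -0.0]
ft_force: [-0.1, 1.0, -0.1]
gripper_width: 0.997
```

```bash
python3 -c "
from h import *
st();to(.427,.1235,.058,2.1);shot('w15')"
```

```text
t 41.1 p [0.4281 0.1231 0.2013] yhead 1.93 f [-0.1  1.  -0.1] w 0.997 q [-1.06  0.14  0.83  1.85 -0.11  1.2  -0.16]
shift cm [ 0.05 -0.11 14.33] rot [ 0.01  0.02 -0.17]
```

View pics/w15.png

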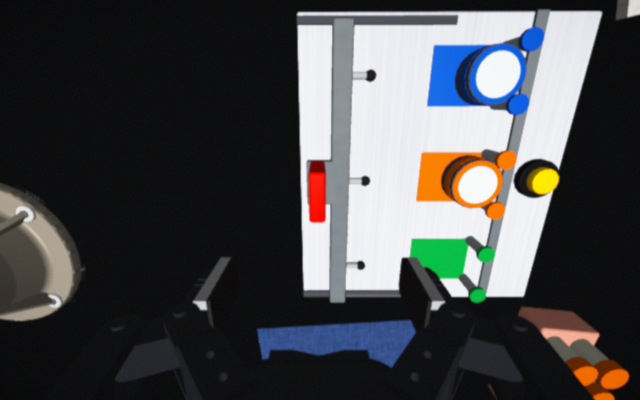

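The handle at (317,190) is centred below the jaws, and both mirrors are in place. I'll descend, grip and read.

Request:
{"api": "play_rows", "payload": {
  "rows": [
    [[8.5,0,-0.1,4,0,0,0],[8.5,0,-0.1,8,0,0,0],[8.5,0,-0.1,11,0,0,0],[8.5,0,-0.1,13,0,0,0],[8.5,0,-0.1,14.2,0,0,0],[8.5,0,-0.1,14.2,0,0,0],[8.5,0,-0.1,14.2,0,0,0],[1,0,-0.1,14.2,0,0,0],[1,0,-0.1,14.2,0,0,0],[1,0,-0.1,14.2,0,0,0],[1,0,-0.1,14.2,0,0,0],[1,0,-0.1,14.2,0,0,0],[1,0,-0.1,14.2,0,0,0],[1,0,-0.1,14.2,0,0,0]]
  ],
  "force": 40
}}

```text
clock: 42.9
ee_pos: [0.4267, 0.1232, 0.0595]
tool_rot: [-0.0, 0.695, 0.719, -0.0]
ft_force: [-1.5, -0.4, 5.3]
gripper_width: 0.18
```

```bash
python3 -c "
from h import *
st()"
```

```text
t 42.9 p [0.4267 0.1232 0.0595] yhead 1.88 f [-1.5 -0.4  5.3] w 0.18 q [-0.95  0.35  0.77  2.04 -0.32  0.87  0.03]
```

Request:
{"api": "play_rows", "payload": {
  "rows": [
    [[1,0,0.5,0,0,0,0],[1,0,1.1,0,0,0,0],[1,0,1.8,0,0,0,0],[1,0,2.5,0,0,0,0],[1,0,3.2,0,0,0,0],[1,0,3.9,0,0,0,0],[1,0,4.6,0,0,0,0],[1,0,5.3,0,0,0,0],[1,0,6,0,0,0,0],[1,0,6.6,0,0,0,0],[1,0,7.1,0,0,0,0],[1,0,7.6,0,0,0,0],[1,0,8,0,0,0,0],[1,0,8.3,0,0,0,0],[1,0,8.5,0,0,0,0],[1,0,8.5,0,0,0,0]]
  ]
}}

```text
clock: 44.9
ee_pos: [0.5101, 0.1262, 0.0595]
tool_rot: [-0.002, 0.695, 0.719, -0.001]
ft_force: [-6.9, 0.1, 9.2]
gripper_width: 0.179
```

Request:
{"api": "play_rows", "payload": {
  "rows": [
    [[1,0,0.2,0,0,0,0],[1,0,0.4,0,0,0,0],[1,0,0.6,0,0,0,0],[1,0,0.6,0,0,0,0]]
  ]
}}

```text
clock: 45.4
ee_pos: [0.515, 0.1263, 0.0595]
tool_rot: [-0.003, 0.695, 0.719, -0.002]
ft_force: [-9.4, -0.0, 11.8]
gripper_width: 0.183
```

Request:
{"api": "play_rows", "payload": {
  "rows": [
    [[1,0,0.1,0,0,0,0],[1,0,0.2,0,0,0,0],[1,0,0.3,0,0,0,0],[1,0,0.3,0,0,0,0]]
  ]
}}

```text
clock: 45.9
ee_pos: [0.5163, 0.1264, 0.0595]
tool_rot: [-0.004, 0.695, 0.719, -0.003]
ft_force: [-14.7, -0.4, 15.0]
gripper_width: 0.183
```

Request:
{"api": "play_rows", "payload": {
  "rows": [
    [[1,0,0.1,0,0,0,0],[1,0,0.2,0,0,0,0],[1,0,0.2,0,0,0,0]]
  ]
}}

```text
clock: 46.28
ee_pos: [0.5162, 0.1263, 0.0595]
tool_rot: [-0.006, 0.695, 0.719, -0.004]
ft_force: [-18.7, 0.1, 20.7]
gripper_width: 0.18
```

Request:
{"api": "play_rows", "payload": {
  "rows": [
    [[1,0,-0.3,0,0,0,0],[1,0,-0.5,0,0,0,0],[1,0,-0.5,0,0,0,0]]
  ]
}}

```text
clock: 46.65
ee_pos: [0.5164, 0.1264, 0.0595]
tool_rot: [-0.001, 0.695, 0.719, -0.001]
ft_force: [-5.7, -0.3, 8.2]
gripper_width: 0.187
```

Request:
{"api": "play_rows", "payload": {
  "rows": [
    [[3,0,-0.5,0,0,0,0],[6,0,-0.5,0,0,0,0],[8,0,-0.5,0,0,0,0],[8,0,-0.5,0,0,0,0],[8,0,-0.5,0,0,0,0],[8,0,-0.5,0,0,0,0],[8,0,-0.5,-3,0,0,0],[8,0,-0.5,-7,0,0,0],[8,0,-0.5,-12,0,0,0],[8,0,-0.5,-17,0,0,0],[8,0,-0.5,-19,0,0,0],[8,0,-0.5,-19,0,0,0],[8,0,-0.5,-19,0,0,0]]
  ]
}}

```text
clock: 48.28
ee_pos: [0.512, 0.1259, 0.248]
tool_rot: [-0.001, 0.695, 0.719, -0.001]
ft_force: [-0.3, -0.5, -1.4]
gripper_width: 0.934
```

```bash
python3 - <<'E'
from h import *
st();shot('w16');mir('w16',.045,150)
im,P=wl('w16');H,S,V=hs(im)
for nm,m,z in [('yel',(H>20)&(H<35)&(S>110)&(V>100),.04),('red',((H<6)|(H>174))&(S>120)&(V>150),.095)]:
    n,l,s,c=cv2.connectedComponentsWithStats(m.astype(np.uint8))
    for i in range(1,n):
      if s[i][4]>60: w=ray('wrist',*c[i],z,P);print(nm,c[i].round(1),s[i],w.round(4),w2j(w).round(4))
b=j2w(.08,0);print('btn',b);to(*b,.12,2.1)
E
```

```text
t 48.27 p [0.512  0.1259 0.248 ] yhead 1.87 f [-0.3 -0.5 -1.4] w 0.934 q [-0.9   0.32  0.82  1.56 -0.24  1.36 -0.02]
mirror px 390.1 174.2 ax [31.  33.7] w [0.6002 0.1281 0.045 ] jig mm [-0.9 -0.9]
mirror px 397.8 77.9 ax [35.7 40.7] w [0.5961 0.2385 0.045 ] jig mm [ -0.9 109.5]
yel [451.1 171.3] [439 160  26  24 490] [0.6779 0.1333 0.04  ] [0.0769 0.0014]
red [323.  182.7] [316 162  15  44 626] [0.5159 0.1279 0.095 ] [-0.0851  0.002 ]
btn [0.68095627 0.1320115 ]
shift cm [ 0.07 16.97 12.71] rot [-0.17  0.04 -0.23]
```

View pics/w16.png

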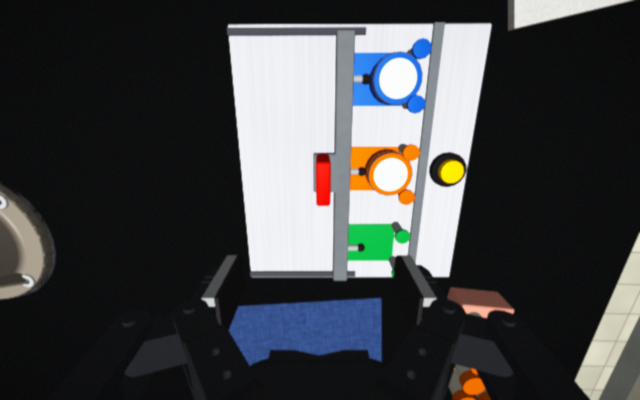

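The clamp is forward: the handle is at jig x = -85 mm, and the tips touch both mirrors. I'll get the button's top height from the depth, then press.

```bash
python3 - <<'E'
from h import *
im,P=wl('w16');d=np.load('pics/w16.npz')['d'];c,f=cal('wrist');M=np.array(c['mount'])
for u,v in [(451,171),(455,172),(390,174),(323,183),(300,100)]:
    z=np.median(d[v-3:v+4,u-3:u+4]);q=M[:3,:3]@np.array([(u-c['cx'])/f*z,(v-c['cy'])/f*z,z])+M[:3,3];w=P[1]@q+P[0];print(u,v,w.round(4),w2j(w).round(4))
E
```

```text
451 171 [0.6788 0.1331 0.0376] [0.0779 0.0012]
455 172 [0.684  0.1321 0.0378] [ 0.0831 -0.0001]
390 174 [0.5996 0.1288 0.0469] [-0.0014 -0.0002]
323 183 [0.5159 0.1279 0.0958] [-0.085   0.0019]
300 100 [0.485  0.2117 0.0156] [-0.1129  0.0869]
```

Request:
{"api": "play_rows", "payload": {
  "rows": [
    [[4,0,4,0,0,0,0],[0,0,9,2,0,0,0],[0,0.1,13,5,0,0,0],[0,0.1,15.5,8,0,0,0],[0,0.1,16.9,11,0,0,0],[0,0.1,16.9,12.7,0,0,0],[0,0.1,16.9,12.7,0,0,0],[0,0.1,16.9,12.7,0,0,0]]
  ]
}}

```text
clock: 49.32
ee_pos: [0.6819, 0.1326, 0.1237]
tool_rot: [0.0, 0.695, 0.719, 0.001]
ft_force: [-0.1, -0.3, 0.4]
gripper_width: -0.002
```

```bash
python3 -c "
from h import *
st();print(w2j(pose()[0]))"
```

```text
t 49.33 p [0.6819 0.1326 0.1237] yhead 1.88 f [-0.1 -0.3  0.4] w -0.002 q [-0.6   0.76  0.72  1.23 -0.49  1.32  0.13]
[0.08093665 0.00053136]
```

Request:
{"api": "play_rows", "payload": {
  "rows": [
    [[0,0,0,3,0,0,0],[0,0,0,5.5,0,0,0],[0,0,0,7.2,0,0,0],[0,0,0,8,0,0,0],[0,0,0,8,0,0,0],[0,0,0,8,0,0,0]]
  ]
}}

```text
clock: 50.08
ee_pos: [0.6827, 0.1323, 0.0436]
tool_rot: [0.001, 0.695, 0.719, 0.001]
ft_force: [0.5, -0.3, -0.2]
gripper_width: -0.001
```

Request:
{"api": "play_rows", "payload": {
  "rows": [
    [[0,0,0,0.2,0,0,0],[0,0,0,0.4,0,0,0],[0,0,0,0.6,0,0,0],[0,0,0,0.8,0,0,0],[0,0,0,0.8,0,0,0]]
  ]
}}

```text
clock: 50.7
ee_pos: [0.6819, 0.1324, 0.0346]
tool_rot: [0.0, 0.695, 0.719, 0.0]
ft_force: [-1.0, 0.8, 2.6]
gripper_width: 0.0
```

```bash
python3 -c "
from h import *
st()"
```

```text
t 50.7 p [0.6819 0.1324 0.0346] yhead 1.87 f [-1.   0.8  2.6] w 0.0 q [-0.59  0.84  0.68  1.32 -0.54  1.16  0.17]
```

Partly pressed at 2.6 N. I'll continue to the stop.

Request:
{"api": "play_rows", "payload": {
  "rows": [
    [[0,0,0,0.2,0,0,0],[0,0,0,0.4,0,0,0],[0,0,0,0.5,0,0,0],[0,0,0,0.5,0,0,0]]
  ]
}}

```text
clock: 51.2
ee_pos: [0.6819, 0.1324, 0.0312]
tool_rot: [-0.0, 0.695, 0.719, 0.0]
ft_force: [-3.7, 0.8, 10.9]
gripper_width: -0.006
```

Request:
{"api": "play_rows", "payload": {
  "rows": [
    [[0,0,0,0.2,0,0,0],[0,0,0,0.3,0,0,0],[0,0,0,0.3,0,0,0]]
  ]
}}

```text
clock: 51.58
ee_pos: [0.6821, 0.1324, 0.031]
tool_rot: [-0.0, 0.695, 0.719, 0.001]
ft_force: [-8.5, -0.3, 19.8]
gripper_width: 0.001
```

Button bottomed (20 N, z no longer changing). I'll release it and clear the area.

Request:
{"api": "play_rows", "payload": {
  "rows": [
    [[0,0,0,-0.5,0,0,0],[0,0,0,-2,0,0,0],[0,0,0,-5,0,0,0],[0,0,0,-10,0,0,0],[0,0,-4,-15,0,0,0],[0,0,-9,-20,0,0,0],[4,0,-14,-22,0,0,0],[8,0,-17,-22,0,0,0],[8,0,-17,-22,0,0,0],[8,0,-17,-22,0,0,0],[8,0,-17,-22,0,0,0]]
  ]
}}

```text
clock: 52.95
ee_pos: [0.5127, 0.1267, 0.246]
tool_rot: [0.001, 0.696, 0.718, -0.0]
ft_force: [0.6, 0.5, 0.4]
gripper_width: 0.94
```

```bash
python3 - <<'E'
from h import *
st();shot('w17');mir('w17',.045,150)
im,P=wl('w17');H,S,V=hs(im);d=np.load('pics/w17.npz')['d'];c,f=cal('wrist');M=np.array(c['mount'])
for nm,m,z in [('yel',(H>20)&(H<35)&(S>110)&(V>100),.0375),('red',((H<6)|(H>174))&(S>120)&(V>150),.095)]:
    n,l,s,cc=cv2.connectedComponentsWithStats(m.astype(np.uint8))
    for i in range(1,n):
      if s[i][4]>60:
        u,v=cc[i];zz=np.median(d[l==i]);q=M[:3,:3]@np.array([(u-c['cx'])/f*zz,(v-c['cy'])/f*zz,zz])+M[:3,3];w=P[1]@q+P[0]
        print(nm,cc[i].round(1),w.round(4),w2j(w).round(4))
im,_=robot.get_image('side');save('s17',im)
E
```

```text
t 52.95 p [0.5127 0.1267 0.246 ] yhead 1.84 f [0.6 0.5 0.4] w 0.94 q [-0.92  0.33  0.85  1.57 -0.25  1.36 -0.01]
mirror px 389.6 174.9 ax [31.3 33.9] w [0.6005 0.1281 0.045 ] jig mm [-0.5 -1. ]
mirror px 397.1 78.2 ax [35.9 40.7] w [0.5962 0.2385 0.045 ] jig mm [ -0.8 109.6]
yel [450.7 171.9] [0.6795 0.1327 0.037 ] [0.0786 0.0007]
red [322.  183.8] [0.516  0.128  0.0956] [-0.085   0.0021]
```

View pics/w17.png

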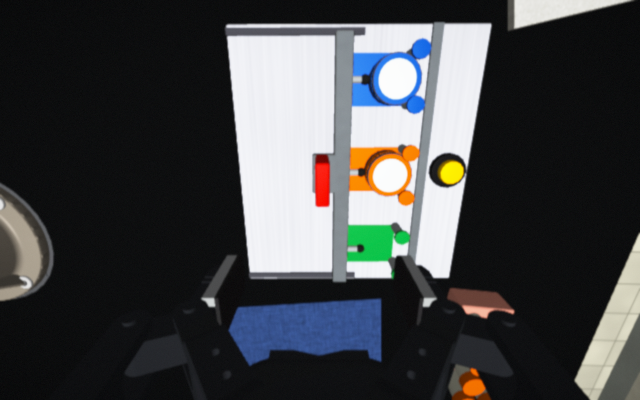

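View pics/s17.png

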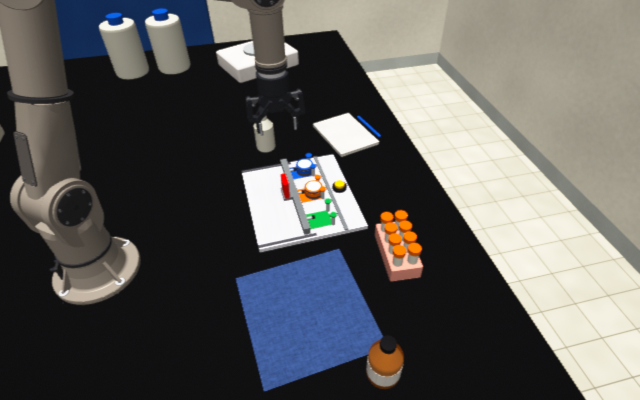

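Everything is in place, nothing is being touched, and the bystanders haven't moved. Handing in.

```bash
python3 -c "
from bench import robot
print(robot.hand_in())"
```

```text
the job is handed in; nothing more can be done
None
```

The job is handed in at about 53 s on the robot's clock, with every step done; `hand_in` gives no verdict, so the result is not confirmed.

- **What I did:** I drew the clamp bar back to its stop. Only two mirrors were out today, blue and orange (no green). Each was set about 28 mm short of its nest and pushed against both pins with about 7 N, then released. I slid the clamp forward to its stop (about 89 mm), pressed the button until it bottomed at about 20 N and let it go.
- **Mirrors:** In the last wrist picture both mirrors measured within about 1.2 mm of their seats. The caps and the button read up to 1.5 mm off in the same way, so this is mostly calibration error.
- **Clamp and button:** The handle is at jig x = -85 mm, which is fully forward, and the button top is back at 37 mm, its height before the press. The tips appear to touch both mirrors, but I could not measure the force of either tip.
- **Surroundings:** The bottles and the tube rack look unmoved, and the arm is clear of everything. No check failed.

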